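Find the stamped parts crate and push it to the dispatch rail

TASK

Exactly one of the two empty pale crates at the low dark bench stop should have a large round red stamp on its underside: look first under the left-hand one (left as the robot sees it), then under the right-hand one, each time drawing the crate's near wall towards the robot with the fingertips inside it, so that the crate tips up on its near bottom edge against the stop to about 60 degrees, underside facing out across the bench, keeping it so for a full second, and letting it down gently until it lies flat. Then push the stamped crate straight across the bench until it sits flat and square against the yellow dispatch rail, and leave the unstamped one at the stop. Lift and carry nothing, tip no crate right over, and leave everything else where it stands.

Things in the scene. Friction and masses are not known exactly. Their poses are not given: they have to be found in the camera images.
- crate_a: The stamped crate, left or right at random: empty open crate of pale wood, about 0.45 kg, 150 mm along x, 170 mm along y, 72 mm high; walls and floor 8 mm thick, inside 134 x 154 mm, 64 mm deep. Origin at the centre of its underside; x points from its near (robot-side) wall to its far wall, z up. It starts 4 to 7 mm clear of the stop, near wall along it.
- crate_b: The other crate, the same as crate_a in size, look, axes and start, but plain underneath.
- crate_a_heel (a point): Middle of the near (robot-side) bottom edge of crate_a: the edge it tips on, 75 mm from its origin along -x. Drawn towards the robot by the inside of its near wall, a crate slides to the stop, then turns about this edge (5 to 10 N near the rim). Let go below about 75 degrees it falls back, so follow it down; beyond, it falls over.
- crate_a_toe (a point): Middle of the far bottom edge of crate_a, 75 mm from its origin along +x. About 60 degrees of tip is wanted, which brings it 130 mm above the bench.
- crate_b_heel (a point): Middle of the near bottom edge of crate_b.
- crate_b_toe (a point): Middle of the far bottom edge of crate_b.
- stamp (a point): Centre of the stamp: a red disc 110 mm across with a thin pale six-armed star, flat on the underside of one crate, centred; out of sight until that crate is tipped with its underside towards the camera across the bench.
- bench_stop: Dark wooden batten fixed to the bench, 30 mm along its x, 600 mm along its y, only 7 mm high. Origin at the centre of its underside; its far face (+x), 15 mm from the origin, holds the crates' near walls at the foot. As a crate tips, its near wall leans over the stop's top edge, so that its near bottom edge creeps out from the stop, by 12 mm at 60 degrees.
- dispatch_rail: Yellow wooden rail fixed to the bench beyond the crates, 22 mm along its x, 1100 mm along its y, 38 mm high. Origin at the centre of its underside; its near face lies 11 mm from the origin along -x, some 65 to 135 mm beyond the crates' far walls at the start. A darker, filled crate already waits at its left end, fixed.
- strip_bundle: Bystander, leave alone: banded bundle of pale strips, 105 x 45 x 34 mm, lying at the rail between the two crates' paths, long side along its x. Origin at the centre of its underside.
- glue_jar: Bystander, leave alone: yellow glue jar, 42 mm across and 58 mm high, between the two crates. Origin at the centre of its underside.
- hammer: Bystander, leave alone: 270 mm hammer lying at the right.
- smoothing_plane: Bystander, leave alone: wooden smoothing plane, 210 x 62 mm and about 60 mm high, at the left.
- lattice_panel: Bystander, leave alone: small finished lattice panel, 110 x 140 x 14 mm, lying on the robot's side of the stop.
- mitre_block: Bystander, leave alone: dark mitre block, 150 x 45 x 45 mm, at the right.
There are look-alikes about, which are no part of the job. What is shaped like the crate_a but purple is not meant.

How it is judged:
By the outcome, as a careful person would: the job done as asked, in the order asked, and still so for the second after the job is handed in, with the robot touching nothing.
It also fails if it takes over 72 s, if anything falls off the work surface, if the arm or the gripper's body presses on something with over 40 N, if the wrist force passes 120 N, or if a joint passes its speed limit or range.

ROBOT

A 6-joint arm with a two-finger parallel gripper is mounted at the origin on the work surface. World frame = base frame: x ahead of the robot, y to its left, z up, the work surface at z = 0. Lengths are in mm, angles in rad, forces in N, time in s.
With the tool pointing down it reaches from about 300 to 875 mm from the base axis. Payload 6.4 kg.
Tool frame: the origin (TCP) lies midway between the tips of the shut fingers; the grasp point (between the pads) lies 19 mm behind it; x points along the fingers, y is the direction in which the jaws open and shut, and the axes are right-handed (so a half turn about x gives the same grasp; the last joint's range is limited). The gripper opens to 88 mm and grips with 3 to 60 N. Pads are 18 mm wide; open, the fingers measure 123 mm over their backs; the gripper's body (75 mm by 187 mm) begins 45 mm behind the grasp point.
Start: joints at [0.903, 0.181, 1.607, -0, 1.354, -0.206], TCP at [256.189, 514.79, 238.714] pointing down, gripper open.
Joint ranges: [-2.99, 2.99], [-0.89, 2.07], [0.3, 2.58], [-1.14, 4.28], [0, 2.63], [-3.12, 3.12]. Speed limits (rad/s): [2.57, 2.57, 3.01, 3.14, 3.14, 3.14].

INTERFACE

Orientations are given as a unit quaternion [w, x, y, z].
In Python, from bench import manip gives the robot as it stands. The module is installed in compiled form; this text tells all that it offers.
- The arm moves only by the tool carry_out, never from a script. Its arguments are lists of equal length, an entry for each row: "offset": the shift along the tool's x, y, z in mm, a list of three; "twist": the turn about the tool's x in rad; "jaw": the opening, from -1 (shut) to 1 (fully open). A call has exactly 5 rows; each row shifts and turns the commanded pose from where the row before left it, along the tool's axes as they then stand; what a row does not reach is not made up. A row lasts 1/10 s, in which the tool goes at most 50 mm and 8.59 degrees, less where a joint would pass 70% of its speed; a pose out of reach is approached as far as the arm can. A call with a gripper value outside its range is refused whole. The fingers move at their own pace and stop on an object; "force" is the grip in N (left out, the last holds). Time passes only in rows, so rows that do not move let the fingers close, or fill a call up. It gives the time, the measured TCP pose, the force and the opening at its end, in the units of the state.
- manip.state(): the state, without advancing time (a new reading comes with each control period).
- manip.camera(name): name is "side" or "top" or "wrist"; returns a dict with "frame" (384x512x3 uint8, red, green, blue), "intrinsics" (3x3 intrinsics, pixels), "rvec" (rotation vector, rad) and "tvec" (3), from world to camera coordinates, as OpenCV has them. Camera axes: x right, y down, z forward; pixel columns grow to the right and rows downward; lengths in mm; the calibration is good to about 2 mm. A picture is of the moment at which its call begins. There is no depth.
- manip.close_job(): hands the job in, once; it reports no verdict.
The state is a dict: "t": time; "qpos": joint angles; "qd": joint speeds; "tau": joint torques, N m; "tcp_pos": TCP position; "ee_rot": TCP orientation; "contact_force": force on the tool from outside, world axes, zero at the start; "wrist_torque": the same for the moment, N m; "gripper_width": opening from 0.0 (shut) to 1.0 (fully open).
Only numpy, scipy, OpenCV 4.12 (cv2) and the standard library are available. Lean on these libraries where they do the work, as an engineer would, in place of code of your own. Each camera call takes 0.05 s, during which the arm holds its last target.

## Working session

There is one attempt and no reset: what is moved stays moved. The work goes in short steps, Python scripts to look and compute and a tool call to move; the robot and the scene stay as the last step left them, time stands still between calls to the robot, and variables do not carry over. Pictures are saved under pics/ and viewed, and the job is handed in when it is done.

Besides the shell and the picture viewer there is one more tool, called by a JSON object that holds its "name" and its "arguments". carry_out: Moves the arm, as the interface text tells. Its arguments: {"type":"object","properties":{"offset":{"type":"array","items":{"type":"array","items":{"type":"number"}}},"twist":{"type":"array","items":{"type":"number"}},"jaw":{"type":"array","items":{"type":"number"}},"force":{"type":"number"}},"required":["offset","twist","jaw"]}

```bash
mkdir -p pics; python3 - <<'E'
from bench import manip
import cv2
s=manip.state(); print({k:(s[k]) for k in s})
for n in ["side","top","wrist"]:
    c=manip.camera(n); cv2.imwrite(f"pics/{n}0.png",c["frame"][:,:,::-1]); print(n,c["intrinsics"],c["rvec"],c["tvec"])
E
```

```text
{'t': 0.0, 'qpos': array([ 9.02681174e-01,  1.81564880e-01,  1.60797838e+00,  1.79494351e-05,
        1.35380270e+00, -2.06290380e-01]), 'qd': array([-1.83442355e-03, -9.45968220e-04,  4.77134196e-05, -1.90825514e-03,
        7.50521247e-04, -2.61677965e-04]), 'tau': array([-1.25284446e-04, -4.33864403e+01, -3.41850579e+01,  7.03377672e-02,
        3.83732154e-02, -1.70588305e-04]), 'tcp_pos': array([255.85099065, 514.35392972, 237.81105431]), 'ee_rot': array([ 0.68807009,  0.16127487,  0.68860624, -0.16239278]), 'contact_force': array([-0.49338087, -0.35487972, -0.03866937]), 'wrist_torque': array([-0.00151892,  0.00775907, -0.05726705]), 'gripper_width': 1.0001882067023222}
side [[360.22308179   0.         256.18391054]
 [  0.         360.22308179 188.3013666 ]
 [  0.           0.           1.        ]] [ 2.17976884 -0.29042726  0.12903021] [-499.83608831  139.91335342 1054.14406299]
top [[364.49331865   0.         259.73813602]
 [  0.         364.49331865 188.66400954]
 [  0.           0.           1.        ]] [ 2.13243979 -2.12223314  0.18538985] [  17.66051575  538.38750534 1165.73046856]
wrist [[302.40140117   0.         251.5976507 ]
 [  0.         302.40140117 191.69736785]
 [  0.           0.           1.        ]] [-2.4699166  -1.53137719 -0.20283479] [-573.59831559  -36.44981316  389.42523634]
```

View pics/side0.png

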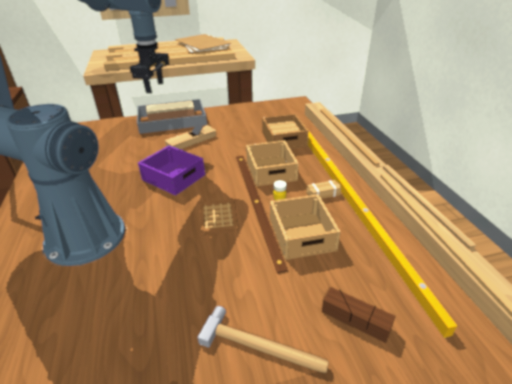

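View pics/top0.png

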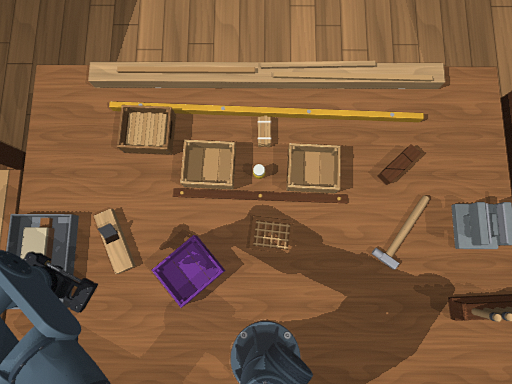

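View pics/wrist0.png

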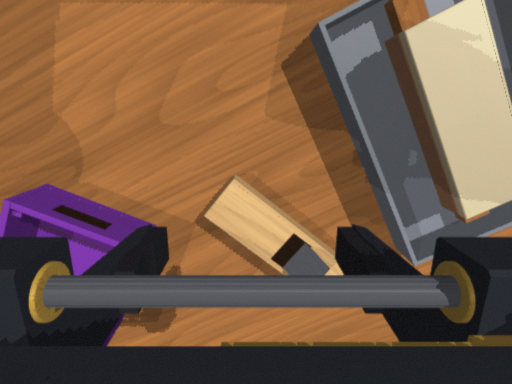

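```bash
cat > h.py <<'E'
import numpy as np, cv2
from scipy.spatial.transform import Rotation as R
from bench import manip
def shot(n,name):
    c=manip.camera(n); cv2.imwrite(f"pics/{name}.png",c["frame"][:,:,::-1]); np.savez(f"pics/{name}.npz",**{k:c[k] for k in("intrinsics","rvec","tvec")}); return c
def crop(name,x0,y0,x1,y1,f,out):
    im=cv2.imread(f"pics/{name}.png")[y0:y1,x0:x1]; cv2.imwrite(f"pics/{out}.png",cv2.resize(im,None,fx=f,fy=f,interpolation=cv2.INTER_CUBIC))
def bp(c,u,v,z):
    Rm,_=cv2.Rodrigues(np.array(c["rvec"]));K=np.array(c["intrinsics"]);t=np.array(c["tvec"]).ravel()
    d=Rm.T@np.linalg.inv(K)@np.array([u,v,1.]);o=-Rm.T@t
    return o+d*(z-o[2])/d[2]
def pj(c,P):
    return cv2.projectPoints(np.array(P,float).reshape(-1,3),np.array(c["rvec"]),np.array(c["tvec"]),np.array(c["intrinsics"]),None)[0].reshape(-1,2)
def Rot(s): q=s["ee_rot"]; return R.from_quat([q[1],q[2],q[3],q[0]])
E
python3 - <<'E'
from h import *
for n in ["top","side"]:
    c=shot(n,n+"1"); Rm,_=cv2.Rodrigues(np.array(c["rvec"])); print(n,-Rm.T@np.array(c["tvec"]).ravel())
crop("top1",165,90,365,215,4,"top1c"); crop("side1",220,120,350,270,4,"side1c")
s=manip.state(); print(Rot(s).as_matrix().round(3))
E
```

```text
top [ 324.58362069   15.8650876  1242.37445935]
side [ 296.37811481 -877.24448856  723.34893899]
[[-0.     0.446  0.895]
 [-0.001  0.895 -0.446]
 [-1.    -0.001 -0.   ]]
```

View pics/top1c.png

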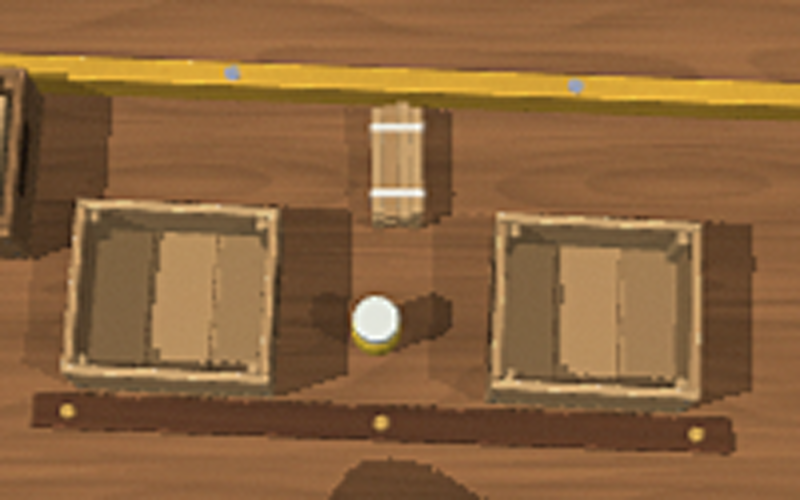

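View pics/side1c.png

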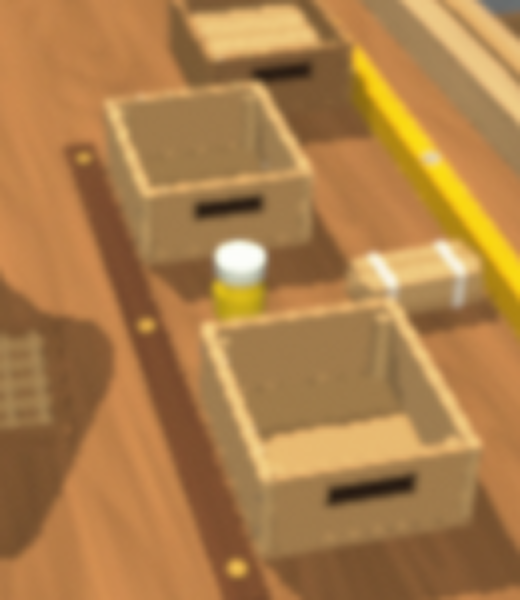

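```bash
python3 - <<'E'
from h import *
c=np.load("pics/top1.npz")
def f(n,x,y,z):
    p=bp(c,165+(x+.5)/4-.5,90+(y+.5)/4-.5,z); print(n,p.round(1)); return p
for nm,P in dict(L=[(64,378),(272,386),(77,201),(281,209)],R=[(489,393),(703,402),(498,213),(705,224)]).items():
    Q=np.array([f(nm,x,y,72) for x,y in P]); print(" mean",Q.mean(0).round(1)," yaw near,far,l,r",[np.degrees(np.arctan2(-(b-a)[0],(b-a)[1]) ).round(2) for a,b in((Q[1],Q[0]),(Q[3],Q[2]))],[np.degrees(np.arctan2((b-a)[1],(b-a)[0])).round(2) for a,b in((Q[0],Q[2]),(Q[1],Q[3]))])
for p in [(33,394),(735,418),(32,427),(734,453)]: f("stop",*p,7)
for p in [(67,410),(380,422),(696,434)]: f("screw",*p,7)
for p in [(5,80),(232,86),(575,97),(795,104)]: f("railnear top",*p,38)
for p in [(5,57),(795,85)]: f("railfar top",*p,38)
for p in [(372,222),(424,222),(372,103),(424,103)]: f("strip",*p,34)
f("jar",377,318,58)
E
```

```text
L [547.9 279.   72. ]
L [542.  108.8  72. ]
L [698.6 274.7  72. ]
L [692.3 104.   72. ]
 mean [620.2 191.6  72. ]  yaw near,far,l,r [np.float64(-1.98), np.float64(-2.09)] [np.float64(-1.65), np.float64(-1.82)]
R [537.  -68.4  72. ]
R [ 530.3 -242.6   72. ]
R [689.6 -77.1  72. ]
R [ 680.8 -249.3   72. ]
 mean [ 609.4 -159.3   72. ]  yaw near,far,l,r [np.float64(-2.19), np.float64(-2.92)] [np.float64(-3.28), np.float64(-2.57)]
stop [546.1 319.8   7. ]
stop [ 527.9 -283.9    7. ]
stop [517.3 319.3   7. ]
stop [ 497.6 -281.9    7. ]
screw [532.3 289.8   7. ]
screw [523.1  20.7   7. ]
screw [ 513.9 -250.     7. ]
railnear top [819.2 349.7  38. ]
railnear top [814.4 151.2  38. ]
railnear top [ 805.5 -147.8   38. ]
railnear top [ 799.8 -338.9   38. ]
railfar top [840.5 350.8  38. ]
railfar top [ 817.3 -339.7   38. ]
strip [693.   28.3  34. ]
strip [693.1 -16.4  34. ]
strip [800.8  29.   34. ]
strip [801.  -16.4  34. ]
jar [602.6  23.4  58. ]
```

```bash
python3 - <<'E'
from h import *
for n in ["side","top","wrist"]:
    c=manip.camera(n); Rm,_=cv2.Rodrigues(np.array(c["rvec"])); C=-Rm.T@np.array(c["tvec"]).ravel()
    s=manip.state()
    print(n,C.round(1),"fwd",Rm[2].round(3),"right",Rm[0].round(3),"base px",pj(c,[[0,0,0],[532,290,7],[514,-250,7]]).round(0).tolist())
    if n=="wrist":
        A=Rot(s); print("in tool: pos",A.inv().apply(C-s["tcp_pos"]).round(1),"fwd",A.inv().apply(Rm[2]).round(3),"right",A.inv().apply(Rm[0]).round(3))
E
```

```text
side [ 296.4 -877.2  723.3] fwd [ 0.199  0.786 -0.585] right [ 0.967 -0.255 -0.014] base px [[85.0, 236.0], [241.0, 159.0], [279.0, 261.0]]
top [ 324.6   15.9 1242.4] fwd [ 0.176  0.004 -0.984] right [ 0.005 -1.    -0.003] base px [[265.0, 357.0], [181.0, 192.0], [339.0, 198.0]]
wrist [195.1 544.8 384.4] fwd [ 0.236 -0.119 -0.964] right [ 0.445  0.896 -0.001] base px [[-194.0, 163.0], [202.0, 383.0], [-71.0, 484.0]]
in tool: pos [-145.8   -0.3  -68.1] fwd [ 0.964 -0.001  0.264] right [ 0.001  1.    -0.001]
```

The side camera shows the left and right pale crates at px (270,160) and (303,225). The top camera shows them at (208,163) and (314,166).

Look-alikes to rule out:
- Purple crate: top px (188,270), excluded by colour.
- Filled darker crate: top px (146,128), waiting at the rail.
- Grey tray: top px (42,240).

I choose the two pale empty crates directly beyond the dark stop; the 4x crop confirms them. The left one comes first. I'll put the open jaw across its near wall, with the far finger inside.

{"name": "carry_out", "arguments": {"offset": [[0,0,0],[0,0,0],[0,0,0],[0,0,0],[0,0,0]], "twist": [0.143,0.143,0.143,0.143,0.143], "jaw": [1,1,1,1,1]}}

```text
t: 0.9
tcp_pos: [256.2, 514.8, 238.7]
ee_rot: [0.587, 0.394, 0.587, -0.394]
contact_force: [0.5, -0.2, -0.4]
gripper_width: 0.999
```

{"name": "carry_out", "arguments": {"offset": [[0,0,0],[0,0,0],[0,0,0],[0,31.7,34.5],[0,31.7,34.5]], "twist": [0.142,0.142,0.142,0,0], "jaw": [1,1,1,1,1]}}

```text
t: 1.4
tcp_pos: [317.2, 443.6, 238.7]
ee_rot: [0.493, 0.507, 0.493, -0.507]
contact_force: [1.7, 0.8, -0.9]
gripper_width: 0.998
```

{"name": "carry_out", "arguments": {"offset": [[0,31.7,34.5],[0,31.7,34.5],[0,31.7,34.5],[0,31.7,34.5],[0,31.7,34.5]], "twist": [0,0,0,0,0], "jaw": [1,1,1,1,1]}}

```text
t: 1.9
tcp_pos: [471.3, 264.7, 239.0]
ee_rot: [0.492, 0.508, 0.492, -0.508]
contact_force: [0.5, 0.0, 0.2]
gripper_width: 1.002
```

{"name": "carry_out", "arguments": {"offset": [[0,31.7,34.5],[0,31.7,34.5],[0,0,0],[0,0,0],[0,0,0]], "twist": [0,0,0,0,0], "jaw": [1,1,1,1,1]}}

```text
t: 2.4
tcp_pos: [530.7, 196.0, 238.6]
ee_rot: [-0.492, -0.508, -0.492, 0.508]
contact_force: [-0.0, 0.4, 0.3]
gripper_width: 1.001
```

```bash
python3 - <<'E'
from h import *
s=manip.state(); print(s["t"],s["tcp_pos"],Rot(s).as_matrix().round(3)[:,1],s["contact_force"])
shot("wrist","w2"); shot("side","s2")
E
```

```text
2.4 [530.68955672 196.04940086 238.551408  ] [ 1.    -0.031 -0.001] [-0.00894065  0.39948427  0.31075946]
```

View pics/w2.png

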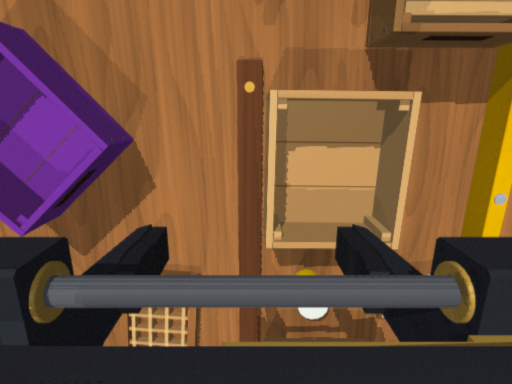

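View pics/s2.png

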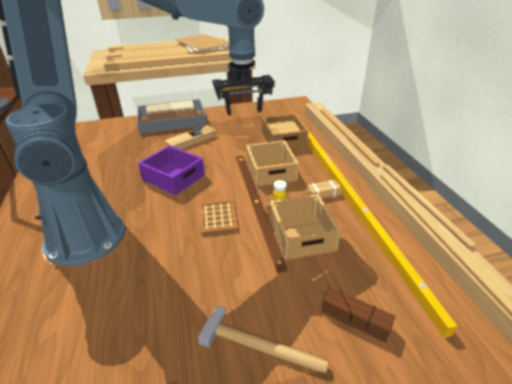

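```bash
python3 - <<'E'
from h import *
crop("w2",230,80,430,260,4,"w2c")
c=np.load("pics/w2.npz")
for u,v,z in [(269,92,72),(419,95,72),(266,248,72),(396,249,72),(263,60,7),(262.5,150,7),(262,260,7)]: print(u,v,bp(c,u,v,z).round(1))
print(pj(c,[[530,195,72],[575,195,72]]))
E
```

```text
269 92 [549.9 278.9  72. ]
419 95 [697.4 271.5  72. ]
266 248 [543.9 111.5  72. ]
396 249 [690.7 105.8  72. ]
263 60 [547.1 317.4   7. ]
262.5 150 [544.3 213.5   7. ]
262 260 [540.4  61.9   7. ]
[[251.43139578 176.05065531]
 [294.06406243 174.77146536]]
```

View pics/w2c.png

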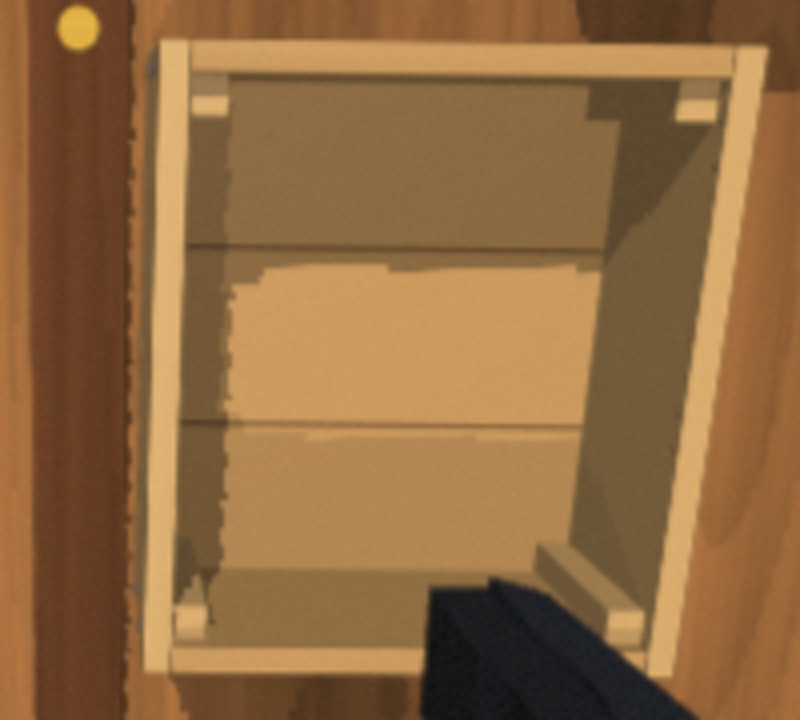

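{"name": "carry_out", "arguments": {"offset": [[45,0,0],[45,0,0],[45,0,0],[40,0,0],[0,0,0]], "twist": [0,0,0,0,0], "jaw": [1,1,1,1,1]}}

```text
t: 3.0
tcp_pos: [525.9, 195.7, 58.2]
ee_rot: [-0.49, -0.504, -0.495, 0.511]
contact_force: [-1.3, -0.3, -1.1]
gripper_width: 0.998
```

```bash
python3 - <<'E'
from h import *
s=manip.state(); print(s["t"],s["tcp_pos"],s["contact_force"])
shot("side","s3"); crop("s3",200,60,360,220,4,"s3c")
E
```

```text
3.0 [525.85233947 195.67905339  58.15026411] [-1.29301167 -0.25460947 -1.10652899]
```

View pics/s3c.png

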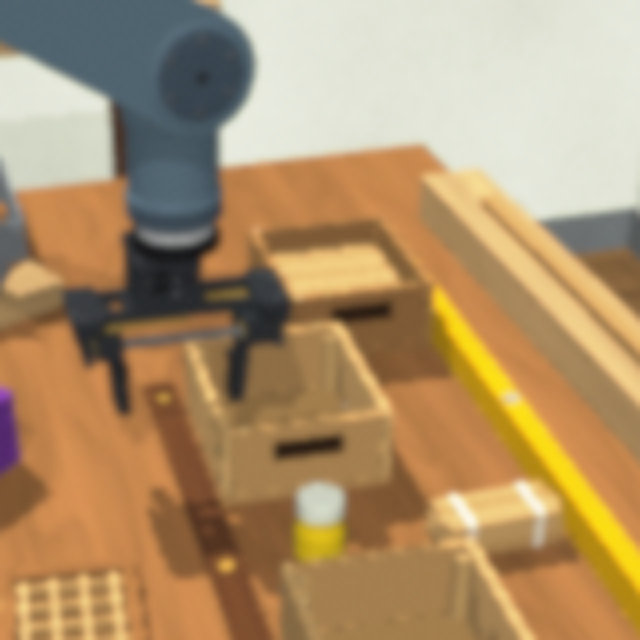

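```bash
python3 - <<'E'
from h import *
s=manip.state(); print(s["t"],s["tcp_pos"],s["contact_force"],Rot(s).as_matrix().round(3).tolist(),s["qpos"].round(3))
E
```

```text
3.05 [528.47247986 196.01659761  61.54569679] [0.17925988 0.12660844 1.13737783] [[-0.006, 1.0, -0.03], [-0.001, -0.03, -1.0], [-1.0, -0.006, 0.001]] [0.145 0.383 1.751 0.    1.014 0.175]
```

{"name": "carry_out", "arguments": {"offset": [[0,-5,0],[0,-5,0],[0,-5,0],[0,-5,0],[0,-4,0]], "twist": [0,0,0,0,0], "jaw": [1,1,1,1,1]}}

```text
t: 3.55
tcp_pos: [508.4, 196.2, 65.1]
ee_rot: [0.493, 0.509, 0.491, -0.507]
contact_force: [3.3, -0.2, 1.2]
gripper_width: 1.001
```

{"name": "carry_out", "arguments": {"offset": [[0,-2.5,0],[0,-2.7,0],[0,-2.7,0],[0,-2.7,0],[0,-2.7,0]], "twist": [0,0,0,0,0], "jaw": [1,1,1,1,1]}}

```text
t: 4.05
tcp_pos: [497.0, 196.6, 65.3]
ee_rot: [0.493, 0.51, 0.49, -0.506]
contact_force: [6.3, -0.6, 1.1]
gripper_width: 1.002
```

```bash
python3 - <<'E'
from h import *
s=manip.state(); print(s["t"],s["tcp_pos"],s["contact_force"])
shot("side","s4"); crop("s4",200,60,360,220,4,"s4c")
E
```

```text
4.05 [496.99462518 196.58702136  65.31490248] [ 6.34923334 -0.56532219  1.12093072]
```

View pics/s4c.png

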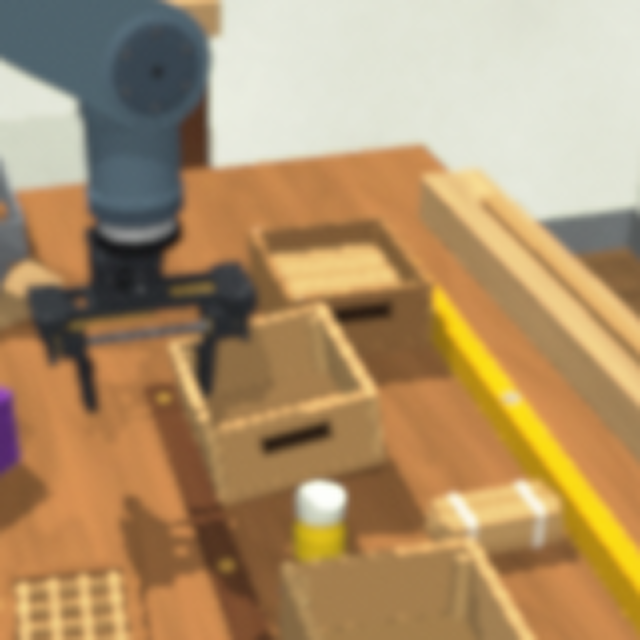

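The left crate is tipping cleanly, at about 12° with 6 N. I'll carry on.

{"name": "carry_out", "arguments": {"offset": [[0.5,-2.8,0],[0.8,-2.8,0],[1,-2.8,0],[1.2,-2.8,0],[1.4,-2.8,0]], "twist": [0,0,0,0,0], "jaw": [1,1,1,1,1]}}

```text
t: 4.6
tcp_pos: [483.5, 197.2, 61.1]
ee_rot: [0.493, 0.51, 0.49, -0.506]
contact_force: [4.8, -0.6, 6.7]
gripper_width: 1.004
```

{"name": "carry_out", "arguments": {"offset": [[1.4,-2.5,0],[1.6,-2.4,0],[1.7,-2.3,0],[1.9,-2.2,0],[2,-2.1,0]], "twist": [0,0,0,0,0], "jaw": [1,1,1,1,1]}}

```text
t: 5.1
tcp_pos: [470.7, 197.6, 51.8]
ee_rot: [0.493, 0.509, 0.491, -0.507]
contact_force: [2.4, -0.0, 7.2]
gripper_width: 1.001
```

```bash
python3 - <<'E'
from h import *
s=manip.state(); print(s["t"],s["tcp_pos"],s["contact_force"])
shot("side","s5"); crop("s5",200,60,360,220,4,"s5c")
E
```

```text
5.1 [470.69279364 197.60105288  51.81318747] [ 2.41321368 -0.01912967  7.20836131]
```

View pics/s5c.png

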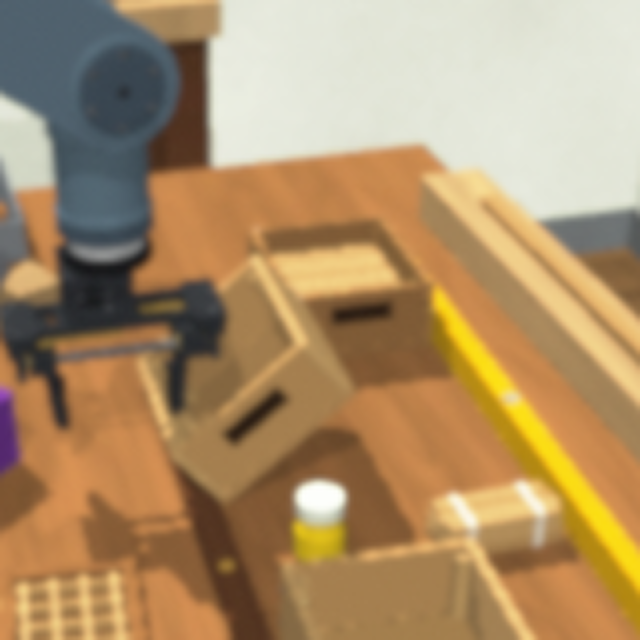

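{"name": "carry_out", "arguments": {"offset": [[2.2,-1.8,0],[2.3,-1.6,0],[2.4,-1.4,0],[2.5,-1.2,0],[1.5,-0.6,0]], "twist": [0,0,0,0,0], "jaw": [1,1,1,1,1]}}

```text
t: 5.65
tcp_pos: [462.3, 197.7, 39.8]
ee_rot: [0.492, 0.508, 0.492, -0.508]
contact_force: [0.1, 0.3, 5.3]
gripper_width: 0.997
```

```bash
python3 - <<'E'
from h import *
s=manip.state(); print(s["t"],s["tcp_pos"],s["contact_force"])
for n in("side","top","wrist"): shot(n,n+"6")
crop("side6",200,60,360,220,4,"s6c");crop("top6",120,60,340,220,3,"t6c")
# predicted toe/heel
c=np.load("pics/side6.npz")
S=543.5
ex=np.array([.9994,-.033,0]);ey=np.array([.033,.9994,0]);o=np.array([543.5,194.5,0])
for th in (50,55,60,65):
    t=np.radians(th); h=7*np.tan(t)
    P=[o+ex*(h+b*np.cos(t)-w*np.sin(t))+ey*y+np.array([0,0,b*np.sin(t)+w*np.cos(t)]) for b,w,y in((0,0,-85),(150,0,-85),(150,72,-85),(0,72,-85))]
    print(th,((pj(c,P)-[200,60]+.5)*4).round(0).tolist())
E
```

```text
5.65 [462.31613624 197.6829024   39.82309951] [0.12145666 0.29588296 5.32103411]
50 [[230.0, 504.0], [342.0, 375.0], [278.0, 334.0], [166.0, 468.0]]
55 [[232.0, 504.0], [332.0, 368.0], [263.0, 333.0], [164.0, 474.0]]
60 [[235.0, 503.0], [322.0, 362.0], [248.0, 332.0], [162.0, 479.0]]
65 [[238.0, 503.0], [312.0, 357.0], [234.0, 334.0], [163.0, 485.0]]
```

View pics/s6c.png

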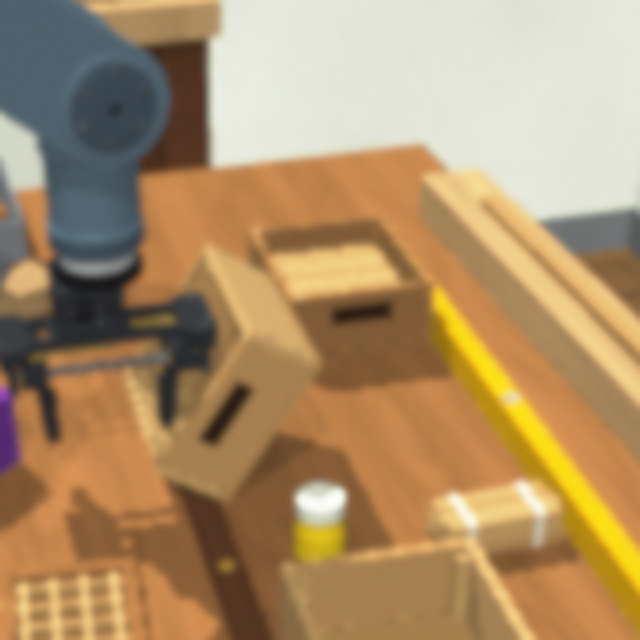

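View pics/t6c.png

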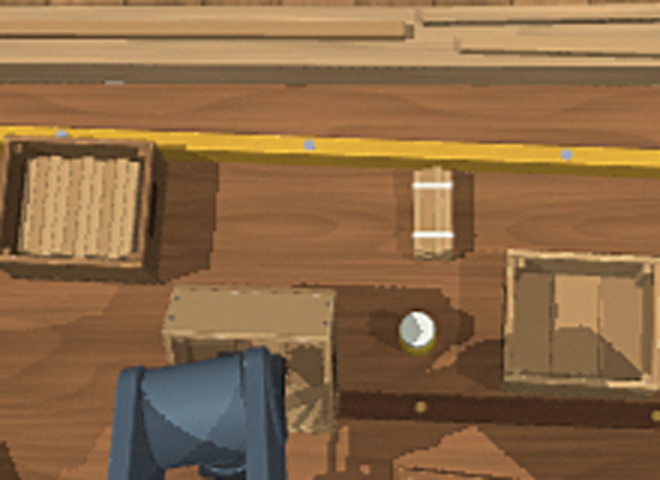

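View pics/wrist6.png

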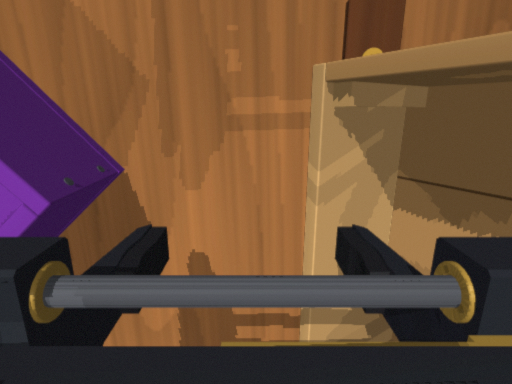

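The side crop puts the heel at about (228,503) and the toe at about (318,360), which is roughly 61°. The side, top and wrist views all look from the robot's side or above, so the underside isn't visible in any of them. I'll hold and look again.

{"name": "carry_out", "arguments": {"offset": [[0,0,0],[0,0,0],[0,0,0],[0,0,0],[0,0,0]], "twist": [0,0,0,0,0], "jaw": [1,1,1,1,1]}}

```text
t: 6.3
tcp_pos: [462.2, 197.6, 39.5]
ee_rot: [0.492, 0.508, 0.492, -0.508]
contact_force: [-1.5, 1.3, 5.0]
gripper_width: 0.998
```

```bash
python3 - <<'E'
from h import *
s=manip.state(); print(s["t"],s["tcp_pos"],s["contact_force"])
c=shot("side","side7");crop("side7",220,100,300,200,6,"s7c")
hsv=cv2.cvtColor(c["frame"],cv2.COLOR_RGB2HSV)
for n in("side6","top6","wrist6"):
    h=cv2.cvtColor(cv2.imread(f"pics/{n}.png"),cv2.COLOR_BGR2HSV); m=((h[...,0]<6)|(h[...,0]>172))&(h[...,1]>120)&(h[...,2]>70)
    y,x=np.nonzero(m); print(n,m.sum(), (x.mean(),y.mean()) if m.sum() else "")
E
```

```text
6.3 [462.15174284 197.61787825  39.50217547] [-1.5384085   1.28355475  4.97167932]
side6 0 
top6 0 
wrist6 0
```

View pics/s7c.png

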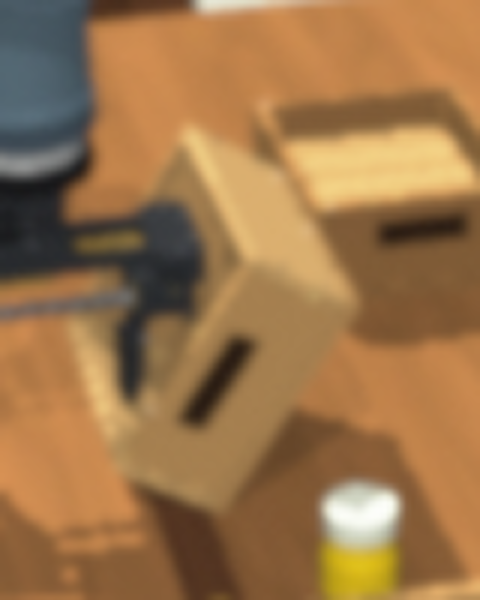

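No red shows in any view. The geometry says why: at 60° the underside plane faces away from the side camera at x=296, the top camera, and the wrist camera in this grip. I'll finish the one-second hold, lower gently, then work out a viewpoint.

{"name": "carry_out", "arguments": {"offset": [[0,0,0],[0,0,0],[0,0,0],[0,0,0],[0,0,0]], "twist": [0,0,0,0,0], "jaw": [1,1,1,1,1]}}

```text
t: 6.85
tcp_pos: [462.1, 197.6, 39.5]
ee_rot: [0.492, 0.508, 0.492, -0.508]
contact_force: [0.1, 0.9, 5.3]
gripper_width: 0.999
```

{"name": "carry_out", "arguments": {"offset": [[0,0,0],[0,0,0],[-1.5,0.6,0],[-2.5,1.2,0],[-2.4,1.4,0]], "twist": [0,0,0,0,0], "jaw": [1,1,1,1,1]}}

```text
t: 7.35
tcp_pos: [466.5, 197.3, 46.3]
ee_rot: [0.492, 0.509, 0.491, -0.507]
contact_force: [5.7, 0.1, 1.6]
gripper_width: 1.002
```

{"name": "carry_out", "arguments": {"offset": [[-2.3,1.6,0],[-2.2,1.8,0],[-2,2.1,0],[-1.9,2.2,0],[-1.7,2.3,0]], "twist": [0,0,0,0,0], "jaw": [1,1,1,1,1]}}

```text
t: 7.85
tcp_pos: [476.8, 196.9, 56.5]
ee_rot: [0.493, 0.509, 0.491, -0.507]
contact_force: [5.9, -0.5, -0.5]
gripper_width: 1.002
```

{"name": "carry_out", "arguments": {"offset": [[-1.6,2.4,0],[-1.4,2.5,0],[-1.4,2.8,0],[-1.2,2.8,0],[-1,2.8,0]], "twist": [0,0,0,0,0], "jaw": [1,1,1,1,1]}}

```text
t: 8.35
tcp_pos: [489.8, 196.4, 62.7]
ee_rot: [0.492, 0.509, 0.491, -0.508]
contact_force: [6.5, -0.8, -3.2]
gripper_width: 1.001
```

{"name": "carry_out", "arguments": {"offset": [[-0.8,2.8,0],[-0.5,2.6,0],[0,2.5,0],[0,2.5,0],[0,2.5,0]], "twist": [0,0,0,0,0], "jaw": [1,1,1,1,1]}}

```text
t: 8.85
tcp_pos: [502.5, 196.0, 63.8]
ee_rot: [0.492, 0.508, 0.491, -0.508]
contact_force: [6.9, 0.1, -2.6]
gripper_width: 1.002
```

{"name": "carry_out", "arguments": {"offset": [[0,2,0],[0,2,0],[0,2,0],[0,2,0],[0,3,0]], "twist": [0,0,0,0,0], "jaw": [1,1,1,1,1]}}

```text
t: 9.35
tcp_pos: [511.5, 195.8, 63.2]
ee_rot: [-0.491, -0.507, -0.492, 0.509]
contact_force: [-0.2, 0.1, 0.4]
gripper_width: 1.002
```

```bash
python3 - <<'E'
from h import *
s=manip.state(); print(s["t"],s["tcp_pos"],s["contact_force"])
shot("side","s8"); crop("s8",200,60,360,220,4,"s8c")
E
```

```text
9.35 [511.48708116 195.81880833  63.18187043] [-0.17764892  0.13256392  0.37053997]
```

View pics/s8c.png

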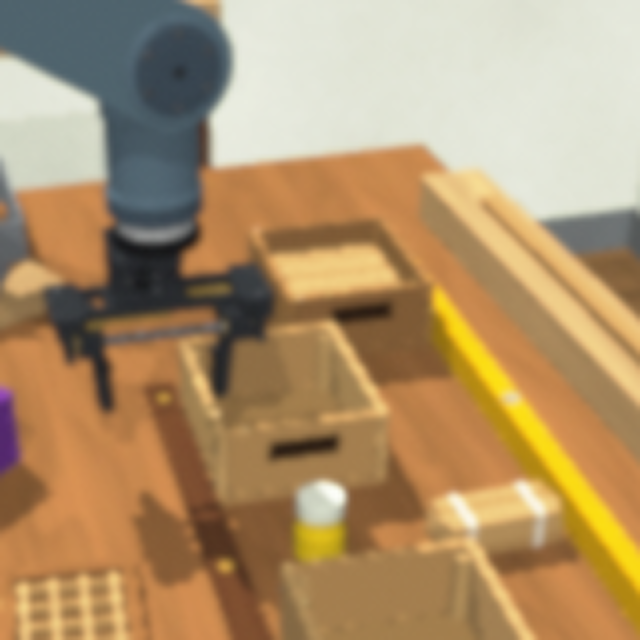

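```bash
cat > sim.py <<'E'
from h import *
ims=[cv2.imread(f"pics/{n}.png").astype(int) for n in("wrist0","w2","wrist6")]
d=np.max([abs(ims[0]-ims[1]).max(2),abs(ims[0]-ims[2]).max(2),abs(ims[1]-ims[2]).max(2)],0)
mask=cv2.morphologyEx((d<12).astype(np.uint8),cv2.MORPH_OPEN,np.ones((5,5)))
mask=cv2.dilate(mask,np.ones((5,5)))
cv2.imwrite("pics/mask.png",mask*255)
Kw=np.array([[302.4,0,251.6],[0,302.4,191.7],[0,0,1]])
fw=np.array([.964,0,.264]);rt=np.array([0,1,0]);dn=np.cross(fw,rt)
def run(th,a,side,e,yc):
    # crate frame: x,y,z with heel ref stop face; a: angle of tool y from crate x
    t=np.radians(th);h=7*np.tan(t)
    X=np.array([0,0,-1.]);Y=np.array([np.cos(a),np.sin(a),0]);Z=np.cross(X,Y)
    fl=np.array([[y,z] for y in(side*44,side*61.5) for z in(-9,9)])
    toe=np.array([h+150*np.cos(t),150*np.sin(t)])
    fx=[y*Y[0]+z*Z[0] for y,z in fl]; i=np.argmin(fx)
    tx=toe[0]-fx[i]; ty=yc-(fl[i,0]*Y[1]+fl[i,1]*Z[1]); tz=toe[1]-e
    T=np.array([tx,ty,tz])
    # other finger & both fingers vs crate hull
    def hull(x):
        rx=toe[0]-72*np.sin(t)
        if x>toe[0]: return -1
        if x>=rx: return toe[1]+(toe[0]-x)/np.tan(t)
        return toe[1]+72*np.cos(t)
    clr=1e9
    for y in np.linspace(-93.5,93.5,23):
        for z in np.linspace(-37.5,37.5,9):
            p=T+y*Y+z*Z
            if abs(p[1])<88: clr=min(clr,tz+64-hull(p[0]))
    o=-side
    for y in(44,61.5):
        for z in(-9,9):
            p=T+o*y*Y+z*Z
            if abs(p[1])<90 and p[0]<toe[0]+2: clr=min(clr,-50)
    C=T-146*X-68*Z
    n=np.array([np.sin(t),0,-np.cos(t)]); met=(C-np.array([h,0,0]))@n
    r=np.linspace(0,54,12);ph=np.linspace(0,2*np.pi,40)
    P=[np.array([h+(75+R_*np.cos(p))*np.cos(t),R_*np.sin(p),(75+R_*np.cos(p))*np.sin(t)]) for R_ in r for p in ph]
    V=np.array(P)-C; cam=np.stack([V@Y, V@(dn[0]*X+dn[1]*Y+dn[2]*Z), V@(fw[0]*X+fw[2]*Z)],1)
    uv=cam[:,:2]/cam[:,2:]*302.4+[251.6,191.7]
    ok=(cam[:,2]>0)&(uv[:,0]>0)&(uv[:,0]<511)&(uv[:,1]>0)&(uv[:,1]<383)
    vis=0
    if met>0:
        m2=np.zeros((384,512),np.uint8); 
        poly=np.round(uv[-40:]).astype(int)
        if np.all(cam[-40:,2]>0): cv2.fillPoly(m2,[poly],1); vis=int((m2&(1-mask)).sum())
    return dict(vis=vis,met=met,clr=clr,T=T,uv=(uv.min(0),uv.max(0)),C=C)
if __name__=="__main__":
    res=[]
    for th in(60,63):
     for e in range(10,64,4):
      for side in(1,-1):
       for yc in(-80,-60,-40,-20,0,20,40,60,80):
        for a in np.radians(np.arange(-180,180,10)):
          q=run(th,a,side,e,yc)
          if q["clr"]>3 and q["vis"]>0: res.append((q["vis"],th,e,side,yc,round(np.degrees(a)),round(q["met"],1),round(q["clr"],1),q["T"].round(0).tolist()))
    for th in(60,63):
        rr=sorted([r for r in res if r[1]==th],key=lambda r:-r[0])
        for r in rr[:14]: print(r)
E
python3 sim.py; python3 - <<'E'
E
```

```text
(3525, 60, 34, 1, 40, -140, np.float64(27.7), np.float64(5.3), [140.0, 73.0, 96.0])
(3494, 60, 38, 1, 60, -160, np.float64(18.9), np.float64(3.0), [148.0, 73.0, 92.0])
(3420, 60, 34, 1, 60, -150, np.float64(23.5), np.float64(5.8), [145.0, 83.0, 96.0])
(3417, 60, 34, 1, 40, -150, np.float64(23.5), np.float64(5.8), [145.0, 63.0, 96.0])
(3346, 60, 34, 1, 60, -140, np.float64(27.7), np.float64(5.3), [140.0, 93.0, 96.0])
(3346, 60, 34, -1, -40, -40, np.float64(27.7), np.float64(5.3), [140.0, -73.0, 96.0])
(3336, 60, 38, -1, -60, -20, np.float64(18.9), np.float64(3.0), [148.0, -73.0, 92.0])
(3276, 60, 34, -1, -40, -30, np.float64(23.5), np.float64(5.8), [145.0, -63.0, 96.0])
(3271, 60, 30, 1, 40, -140, np.float64(25.7), np.float64(9.3), [140.0, 73.0, 100.0])
(3183, 60, 34, -1, -60, -30, np.float64(23.5), np.float64(5.8), [145.0, -83.0, 96.0])
(3182, 60, 30, 1, 60, -140, np.float64(25.7), np.float64(9.3), [140.0, 93.0, 100.0])
(3144, 60, 38, 1, 80, -160, np.float64(18.9), np.float64(4.9), [148.0, 93.0, 92.0])
(3109, 60, 30, 1, 60, -150, np.float64(21.5), np.float64(9.8), [145.0, 83.0, 100.0
[... 573 characters left out ...]
[140.0, -83.0, 96.0])
(4638, 63, 38, 1, 60, -140, np.float64(37.0), np.float64(4.2), [135.0, 93.0, 96.0])
(4624, 63, 34, 1, 40, -140, np.float64(35.2), np.float64(8.2), [135.0, 73.0, 100.0])
(4593, 63, 38, 1, 60, -160, np.float64(25.9), np.float64(5.7), [143.0, 73.0, 96.0])
(4578, 63, 34, 1, 60, -150, np.float64(30.9), np.float64(8.6), [140.0, 83.0, 100.0])
(4575, 63, 38, -1, -60, -20, np.float64(25.9), np.float64(5.7), [143.0, -73.0, 96.0])
(4550, 63, 38, -1, -40, -40, np.float64(37.0), np.float64(4.2), [135.0, -73.0, 96.0])
(4495, 63, 38, 1, 80, -160, np.float64(25.9), np.float64(7.3), [143.0, 93.0, 96.0])
(4439, 63, 34, 1, 60, -140, np.float64(35.2), np.float64(8.2), [135.0, 93.0, 100.0])
```

View pics/mask.png

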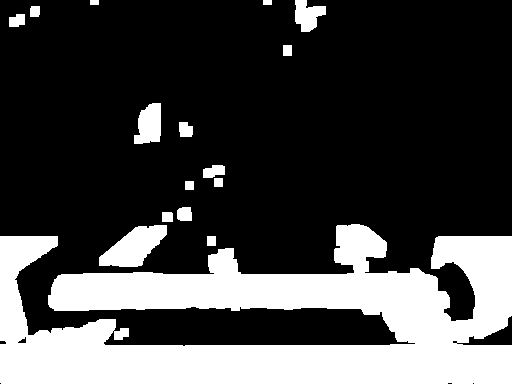

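```bash
cat > sim2.py <<'E'
from sim import *
res=[]
for th in(60,63,65):
 for w in(4,8,11,13):
  for side in(1,-1):
   for yc in range(-80,81,10):
    for a in np.radians(np.arange(-180,180,10)):
      q0=run(0.01,a,side,-w,yc)
      if q0["clr"]<3: continue
      # at angle: contact at body (150,w): shift x and z
      t=np.radians(th)
      q=run(th,a,side,0,yc)
      # emulate: e = -(w cos t), x shift -w sin t  -> approximate by moving camera
      qq=run_w=None
      import sim
      res.append((th,w,side,yc,a))
print(len(res))
out=[]
def run2(th,a,side,w,yc):
    t=np.radians(th); base=run(th,a,side,0,yc)
    # shift tool by (-w sin t, 0, w cos t)
    import types
    return base
E
python3 - <<'E'
import re
s=open('sim.py').read()
s=s.replace("def run(th,a,side,e,yc):","def run(th,a,side,e,yc,w=0):").replace("tx=toe[0]-fx[i];","tx=toe[0]-fx[i]-w*np.sin(t);").replace("tz=toe[1]-e","tz=toe[1]-e+w*np.cos(t)").replace("p[0]<toe[0]+2","p[0]<toe[0]-w*np.sin(t)+2")
open('sim.py','w').write(s)
E
cat > sim2.py <<'E'
from sim import *
out=[]
for w in(4,8,11,13,15):
  for side in(1,-1):
   for yc in range(-80,81,10):
    for ad in range(-180,180,10):
      a=np.radians(ad)
      if run(0.01,a,side,0,yc,w)["clr"]<3: continue
      for th in(60,63,66):
        q=run(th,a,side,0,yc,w)
        if q["clr"]>3 and q["vis"]>0: out.append((q["vis"],th,w,side,yc,ad,round(float(q["met"]),1),round(float(q["clr"]),1),q["T"].round(0).tolist()))
for th in(60,63,66):
    for r in sorted([r for r in out if r[1]==th],key=lambda r:-r[0])[:8]: print(r)
E
python3 sim2.py
```

```text
(250, 60, 11, 1, 50, -130, 1.3, 39.5, [124.0, 91.0, 135.0])
(241, 60, 11, -1, -50, -50, 1.3, 39.5, [124.0, -91.0, 135.0])
(229, 60, 11, 1, 70, -130, 1.3, 39.5, [124.0, 111.0, 135.0])
(223, 60, 11, -1, -70, -50, 1.3, 39.5, [124.0, -111.0, 135.0])
(220, 60, 11, 1, 80, -130, 1.3, 39.5, [124.0, 121.0, 135.0])
(213, 60, 11, -1, -80, -50, 1.3, 39.5, [124.0, -121.0, 135.0])
(207, 60, 11, -1, -60, -50, 1.3, 39.5, [124.0, -101.0, 135.0])
(199, 60, 11, 1, 60, -130, 1.3, 39.5, [124.0, 101.0, 135.0])
(1003, 63, 11, -1, -70, -50, 10.5, 42.4, [118.0, -111.0, 139.0])
(1002, 63, 11, 1, 80, -130, 10.5, 42.4, [118.0, 121.0, 139.0])
(992, 63, 11, 1, 70, -130, 10.5, 42.4, [118.0, 111.0, 139.0])
(963, 63, 11, -1, -80, -50, 10.5, 42.4, [118.0, -121.0, 139.0])
(948, 63, 11, -1, -60, -50, 10.5, 42.4, [118.0, -101.0, 139.0])
(933, 63, 11, 1, 60, -130, 10.5, 42.4, [118.0, 101.0, 139.0])
(913, 63, 11, 1, 80, -140, 8.8, 42.2, [125.0, 113.0, 139.0])
(912, 63, 11, -1, -80, -40, 8.8, 42.2, [125.0, -113.0, 139.0])
(1763, 66, 11, 1, 80, -130, 19.6, 45.1, [113.0, 121.0, 142.0])
(1727, 66, 11, -1, -70, -50, 19.6, 45.1, [113.0, -111.0, 142.0])
(1721, 66, 11, 1, 70, -130, 19.6, 45.1, [113.0, 111.0, 142.0])
(1705, 66, 11, -1, -80, -40, 17.9, 44.9, [120.0, -113.0, 142.0])
(1695, 66, 11, -1, -80, -50, 19.6, 45.1, [113.0, -121.0, 142.0])
(1679, 66, 11, -1, -60, -50, 19.6, 45.1, [113.0, -101.0, 142.0])
(1676, 66, 11, 1, 80, -140, 17.9, 44.9, [120.0, 113.0, 142.0])
(1656, 66, 11, 1, 70, -140, 17.9, 44.9, [120.0, 103.0, 142.0])
```

The left crate is flat again after a gentle lowering, and the finger is clear. Next I'll do the right-hand crate the same way.

{"name": "carry_out", "arguments": {"offset": [[-30,3,0],[-45,0,0],[-45,0,0],[-45,0,0],[-10,0,20]], "twist": [0,0,0,0,0], "jaw": [1,1,1,1,1]}}

```text
t: 9.9
tcp_pos: [517.2, 177.5, 244.9]
ee_rot: [0.494, 0.51, 0.491, -0.505]
contact_force: [0.5, -0.1, -0.3]
gripper_width: 0.996
```

{"name": "carry_out", "arguments": {"offset": [[0,2,40],[0,2,45],[0,2,45],[0,2,45],[0,2,45]], "twist": [0,0,0,0,0], "jaw": [1,1,1,1,1]}}

```text
t: 10.4
tcp_pos: [517.2, -45.9, 238.8]
ee_rot: [-0.492, -0.508, -0.492, 0.508]
contact_force: [1.1, -0.3, 0.1]
gripper_width: 1.002
```

{"name": "carry_out", "arguments": {"offset": [[0,2,45],[0,2,37],[0,3.6,30],[0,0,0],[0,0,0]], "twist": [0,0,0,0,0], "jaw": [1,1,1,1,1]}}

```text
t: 10.9
tcp_pos: [521.3, -156.7, 238.3]
ee_rot: [-0.491, -0.508, -0.492, 0.508]
contact_force: [-0.2, 0.6, 0.5]
gripper_width: 1.008
```

```bash
python3 - <<'E'
from h import *
s=manip.state(); print(s["t"],s["tcp_pos"],Rot(s).as_matrix()[:,1].round(3),s["contact_force"])
shot("wrist","w9"); shot("side","s9")
E
```

```text
10.9 [ 521.32045599 -156.70155274  238.31524504] [ 0.999 -0.034 -0.001] [-0.17531022  0.62567926  0.48938031]
```

View pics/w9.png

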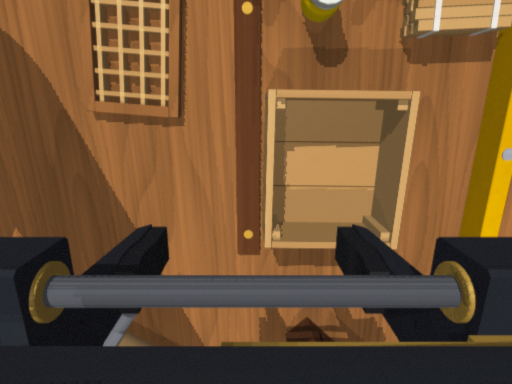

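View pics/s9.png

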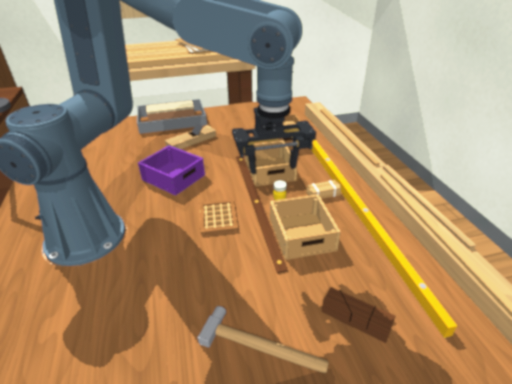

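```bash
python3 - <<'E'
from h import *
crop("w9",230,80,430,260,4,"w9c")
c=np.load("pics/w9.npz")
for u,v,z in [(268,90,72),(419,94,72),(264,248,72),(396,249,72),(262,60,7),(261.5,150,7),(260,245,7)]: print(u,v,bp(c,u,v,z).round(1))
E
```

```text
268 90 [539.7 -71.9  72. ]
419 94 [688.  -80.5  72. ]
264 248 [ 532. -241.   72.]
396 249 [ 680.9 -247.    72. ]
262 60 [536.8 -35.2   7. ]
261.5 150 [ 533.7 -139.     7. ]
260 245 [ 528.5 -267.9    7. ]
```

View pics/w9c.png

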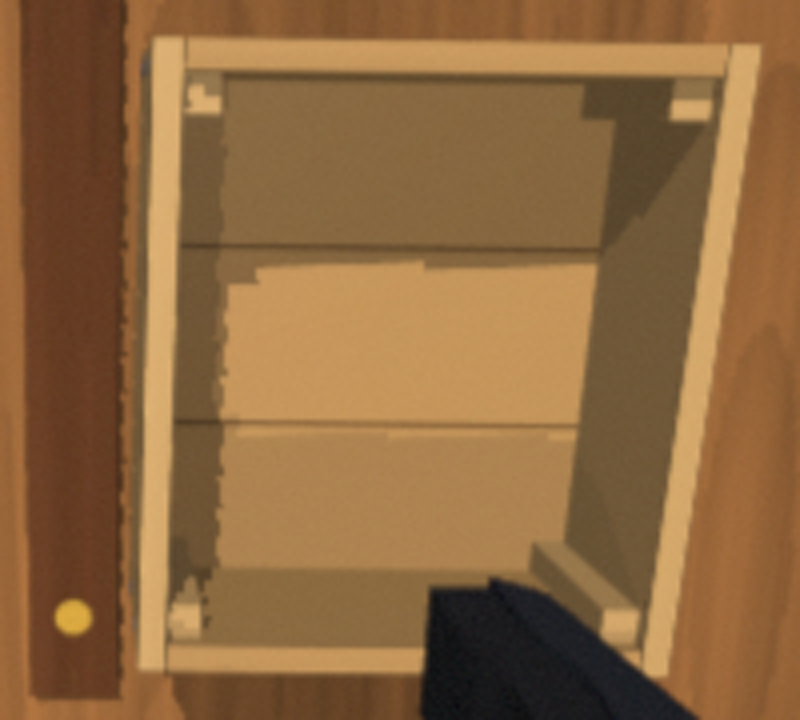

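The crate sits the same relative to the tool as before: near rim at col 264–268, stop edge at col 261. I'll repeat the sequence.

{"name": "carry_out", "arguments": {"offset": [[45,0,0],[45,0,0],[45,0,0],[40,0,0],[0,0,0]], "twist": [0,0,0,0,0], "jaw": [1,1,1,1,1]}}

```text
t: 11.5
tcp_pos: [517.4, -152.8, 58.3]
ee_rot: [-0.488, -0.506, -0.496, 0.509]
contact_force: [-1.2, 0.5, -0.1]
gripper_width: 0.999
```

{"name": "carry_out", "arguments": {"offset": [[0,-5,0],[0,-5,0],[0,-5,0],[0,-5,0],[0,-5,0]], "twist": [0,0,0,0,0], "jaw": [1,1,1,1,1]}}

```text
t: 12.0
tcp_pos: [497.6, -156.4, 65.3]
ee_rot: [0.493, 0.508, 0.491, -0.508]
contact_force: [3.6, 0.2, 2.1]
gripper_width: 0.999
```

{"name": "carry_out", "arguments": {"offset": [[0,-2.5,0],[0,-2.7,0],[0,-2.7,0],[0,-2.7,0],[0,-2.7,0]], "twist": [0,0,0,0,0], "jaw": [1,1,1,1,1]}}

```text
t: 12.5
tcp_pos: [485.8, -156.2, 65.3]
ee_rot: [0.494, 0.509, 0.49, -0.507]
contact_force: [6.2, 0.7, 3.8]
gripper_width: 1.005
```

{"name": "carry_out", "arguments": {"offset": [[0.5,-2.8,0],[0.8,-2.8,0],[1,-2.8,0],[1.2,-2.8,0],[1.4,-2.8,0]], "twist": [0,0,0,0,0], "jaw": [1,1,1,1,1]}}

```text
t: 13.0
tcp_pos: [471.7, -156.1, 60.6]
ee_rot: [0.494, 0.509, 0.49, -0.507]
contact_force: [3.9, -0.6, 6.7]
gripper_width: 1.003
```

{"name": "carry_out", "arguments": {"offset": [[1.4,-2.5,0],[1.6,-2.4,0],[1.7,-2.3,0],[1.9,-2.2,0],[2,-2.1,0]], "twist": [0,0,0,0,0], "jaw": [1,1,1,1,1]}}

```text
t: 13.5
tcp_pos: [459.4, -155.5, 51.5]
ee_rot: [0.493, 0.508, 0.491, -0.508]
contact_force: [1.3, -0.4, 6.1]
gripper_width: 1.0
```

```bash
python3 - <<'E'
from h import *
s=manip.state(); print(s["t"],s["tcp_pos"],s["contact_force"])
shot("side","s10"); crop("s10",220,130,380,280,4,"s10c")
E
```

```text
13.5 [ 459.35584975 -155.52046832   51.51878427] [ 1.30299274 -0.36645329  6.10689913]
```

View pics/s10c.png

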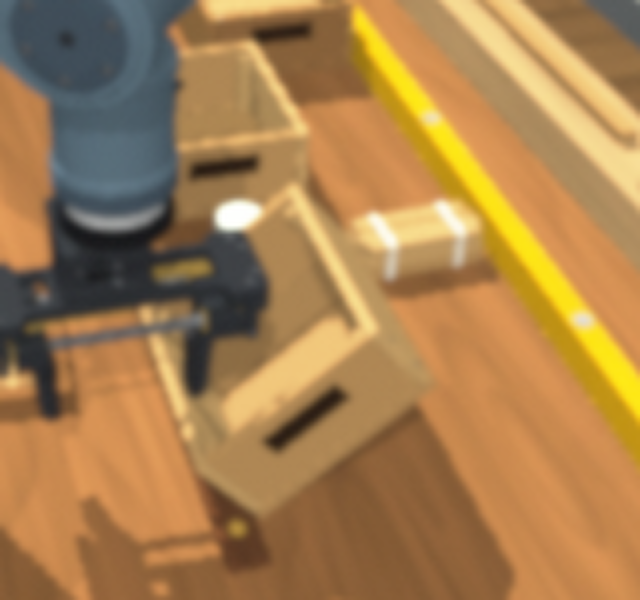

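{"name": "carry_out", "arguments": {"offset": [[2.2,-1.8,0],[2.3,-1.6,0],[2.4,-1.4,0],[2.5,-1.2,0],[1.5,-0.6,0]], "twist": [0,0,0,0,0], "jaw": [1,1,1,1,1]}}

```text
t: 14.05
tcp_pos: [451.4, -154.6, 39.6]
ee_rot: [-0.492, -0.508, -0.492, 0.508]
contact_force: [-0.1, -0.4, 4.6]
gripper_width: 0.999
```

{"name": "carry_out", "arguments": {"offset": [[0,0,0],[0,0,0],[0,0,0],[0,0,0],[0,0,0]], "twist": [0,0,0,0,0], "jaw": [1,1,1,1,1]}}

```text
t: 14.55
tcp_pos: [451.5, -154.4, 39.5]
ee_rot: [-0.492, -0.508, -0.492, 0.508]
contact_force: [1.3, -1.4, 3.3]
gripper_width: 1.0
```

```bash
python3 - <<'E'
from h import *
s=manip.state(); print(s["t"],s["tcp_pos"],s["contact_force"])
for n in("side","top","wrist"): shot(n,n+"11")
crop("side11",220,130,380,280,4,"s11c")
c=np.load("pics/side11.npz")
ex=np.array([.9994,-.033,0]);ey=np.array([.033,.9994,0]);o=np.array([532.5,-156.5,0])
for th in (55,60,65):
    t=np.radians(th); h=7*np.tan(t)
    P=[o+ex*(h+b*np.cos(t)-w*np.sin(t))+ey*y+np.array([0,0,b*np.sin(t)+w*np.cos(t)]) for b,w,y in((0,0,-85),(150,0,-85),(150,72,-85),(0,72,-85))]
    print(th,((pj(c,P)-[220,130]+.5)*4).round(0).tolist())
E
```

```text
14.55 [ 451.54975911 -154.44411002   39.45209768] [ 1.28798249 -1.4033985   3.25841173]
55 [[271.0, 516.0], [408.0, 358.0], [323.0, 321.0], [186.0, 488.0]]
60 [[274.0, 516.0], [396.0, 352.0], [304.0, 322.0], [184.0, 494.0]]
65 [[278.0, 515.0], [383.0, 346.0], [286.0, 325.0], [184.0, 500.0]]
```

View pics/s11c.png

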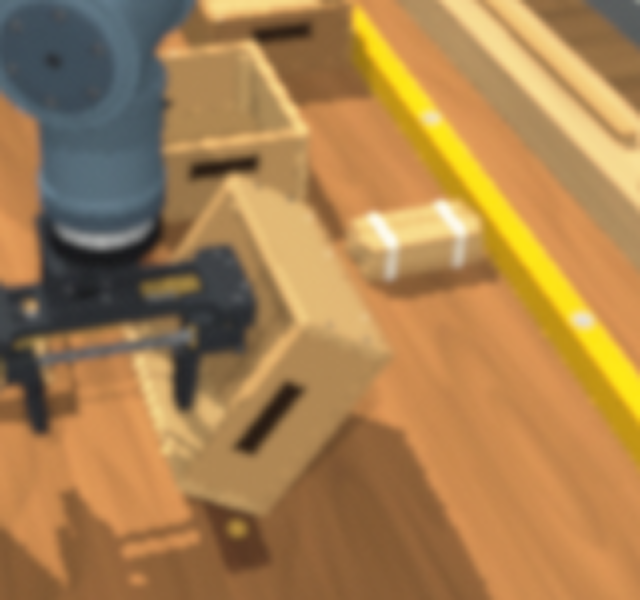

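View pics/top11.png

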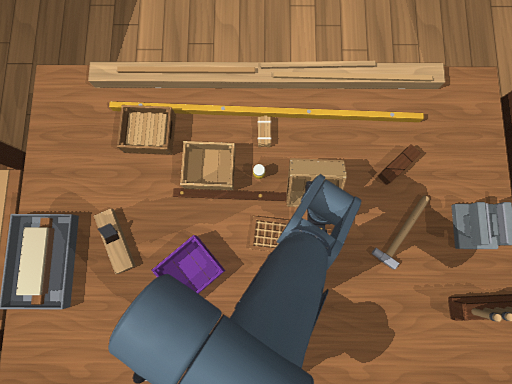

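The right crate is at about 59° (heel (262,514), toe (388,352)). As expected, the underside isn't in any camera's view. I'll complete the hold and lower it the same way.

{"name": "carry_out", "arguments": {"offset": [[0,0,0],[0,0,0],[0,0,0],[0,0,0],[0,0,0]], "twist": [0,0,0,0,0], "jaw": [1,1,1,1,1]}}

```text
t: 15.2
tcp_pos: [451.4, -154.3, 39.3]
ee_rot: [-0.492, -0.508, -0.492, 0.508]
contact_force: [0.2, -1.6, 4.0]
gripper_width: 0.997
```

{"name": "carry_out", "arguments": {"offset": [[0,0,0],[0,0,0],[-1.5,0.6,0],[-2.5,1.2,0],[-2.4,1.4,0]], "twist": [0,0,0,0,0], "jaw": [1,1,1,1,1]}}

```text
t: 15.7
tcp_pos: [455.1, -154.2, 46.0]
ee_rot: [0.492, 0.508, 0.492, -0.508]
contact_force: [5.2, 0.4, 0.7]
gripper_width: 1.001
```

{"name": "carry_out", "arguments": {"offset": [[-2.3,1.6,0],[-2.2,1.8,0],[-2,2.1,0],[-1.9,2.2,0],[-1.7,2.3,0]], "twist": [0,0,0,0,0], "jaw": [1,1,1,1,1]}}

```text
t: 16.2
tcp_pos: [465.2, -154.8, 56.1]
ee_rot: [0.492, 0.508, 0.492, -0.508]
contact_force: [5.0, -0.0, -0.3]
gripper_width: 1.001
```

{"name": "carry_out", "arguments": {"offset": [[-1.6,2.4,0],[-1.4,2.5,0],[-1.4,2.8,0],[-1.2,2.8,0],[-1,2.8,0]], "twist": [0,0,0,0,0], "jaw": [1,1,1,1,1]}}

```text
t: 16.7
tcp_pos: [478.2, -155.1, 62.3]
ee_rot: [0.492, 0.508, 0.492, -0.508]
contact_force: [6.1, -1.1, -2.2]
gripper_width: 1.002
```

{"name": "carry_out", "arguments": {"offset": [[-0.8,2.8,0],[-0.5,2.6,0],[0,2.5,0],[0,2.5,0],[0,2.5,0]], "twist": [0,0,0,0,0], "jaw": [1,1,1,1,1]}}

```text
t: 17.2
tcp_pos: [491.1, -155.5, 63.6]
ee_rot: [0.492, 0.508, 0.492, -0.508]
contact_force: [5.9, -0.4, -2.9]
gripper_width: 0.999
```

{"name": "carry_out", "arguments": {"offset": [[0,2,0],[0,2,0],[0,2,0],[0,2,0],[0,4,0]], "twist": [0,0,0,0,0], "jaw": [1,1,1,1,1]}}

```text
t: 17.7
tcp_pos: [501.9, -155.5, 63.2]
ee_rot: [-0.491, -0.508, -0.493, 0.508]
contact_force: [0.0, -0.2, -0.4]
gripper_width: 0.995
```

{"name": "carry_out", "arguments": {"offset": [[-10,5,0],[-40,0,0],[-40,0,0],[-40,0,0],[-40,0,0]], "twist": [0,0,0,0,0], "jaw": [1,1,1,1,1]}}

```text
t: 18.2
tcp_pos: [507.7, -155.9, 236.2]
ee_rot: [-0.492, -0.508, -0.492, 0.508]
contact_force: [-0.3, -0.4, -0.1]
gripper_width: 1.001
```

```bash
python3 - <<'E'
from h import *
s=manip.state(); print(s["t"],s["tcp_pos"],s["contact_force"],s["qpos"].round(2))
shot("side","s12"); shot("wrist","w12"); crop("s12",220,100,380,260,4,"s12c")
E
```

```text
18.2 [ 507.67275262 -155.92254779  236.20273517] [-0.26315709 -0.39375843 -0.14692182] [-0.52  0.08  1.72 -0.    1.34 -0.49]
```

View pics/s12c.png

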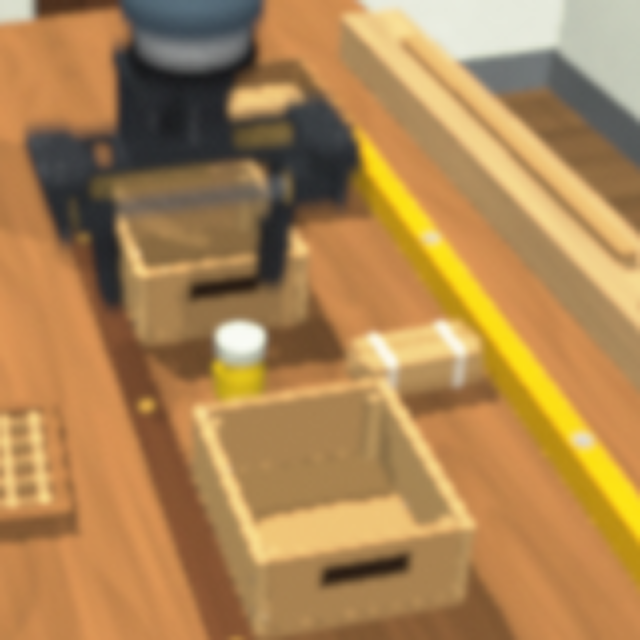

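View pics/w12.png

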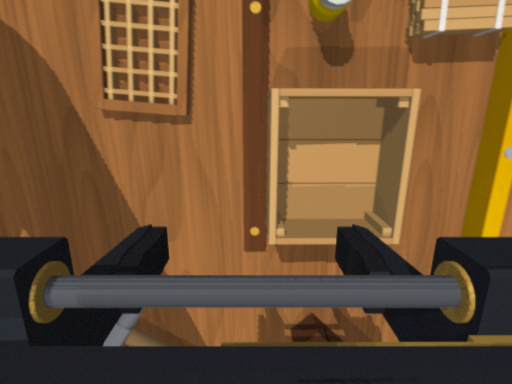

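```bash
python3 - <<'E'
from h import *
c=np.load("pics/top1.npz")
crop("top1",360,130,440,200,6,"mit")
for u,v in [(378,177),(393,185),(408,146),(424,152)]: print(bp(c,u,v,45).round(0))
from sim import run
a=np.radians(-50)
for th in(0.01,30,60,63,65):
    q=run(th,a,-1,0,-70,12); print(th,q["vis"],round(q["met"],1),round(q["clr"],1),q["T"].round(1),[x.round() for x in q["uv"]])
E
```

```text
[ 580. -376.   45.]
[ 553. -425.   45.]
[ 689. -484.   45.]
[ 668. -537.   45.]
0.01 0 -158.0 4.0 [ 196.4 -111.3   12. ] [array([-127.,  178.]), array([ 65., 345.])]
30 0 -89.2 12.0 [ 174.4 -111.3   85.4] [array([-45., 157.]), array([ 98., 277.])]
60 175 0.3 39.5 [ 123.2 -111.3  135.9] [array([ -3., 129.]), array([133., 227.])]
63 903 9.5 42.4 [ 117.6 -111.3  139.1] [array([  0., 126.]), array([136., 223.])]
65 1409 15.6 44.2 [ 114.  -111.3  141. ] [array([  2., 124.]), array([139., 220.])]
```

View pics/mit.png

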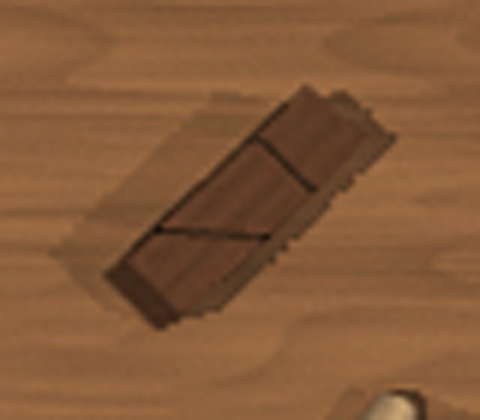

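No camera saw under either crate during the two requested looks. The wrist camera can get a grazing view if the crate is tipped once more on the same near edge, this time from the far side with one fingertip low on the far wall. I'll do that on the right-hand crate, where the floor beyond is clear, and let it down gently. The left follows by elimination.

{"name": "carry_out", "arguments": {"offset": [[0,0,0],[0,0,0],[0,0,0],[0,0,0],[0,0,0]], "twist": [0.1455,0.1455,0.1455,0.1455,0.1455], "jaw": [1,1,1,1,1]}}

```text
t: 18.8
tcp_pos: [507.5, -155.9, 233.5]
ee_rot: [-0.277, -0.65, -0.277, 0.651]
contact_force: [-0.2, -0.4, 0.3]
gripper_width: 1.0
```

{"name": "carry_out", "arguments": {"offset": [[0,0,0],[0,39.1,-17.6],[0,39.1,-17.6],[0,39.1,-17.6],[0,39.1,-17.6]], "twist": [0.1455,0,0,0,0], "jaw": [1,1,1,1,1]}}

```text
t: 19.3
tcp_pos: [660.9, -236.1, 233.3]
ee_rot: [-0.231, -0.668, -0.231, 0.669]
contact_force: [-0.2, 0.2, 0.5]
gripper_width: 1.001
```

{"name": "carry_out", "arguments": {"offset": [[0,39.1,-17.6],[0,39.1,-17.6],[0,0,0],[0,0,0],[0,0,0]], "twist": [0,0,0,0,0], "jaw": [1,1,1,1,1]}}

```text
t: 19.8
tcp_pos: [734.9, -274.7, 233.8]
ee_rot: [-0.231, -0.668, -0.231, 0.668]
contact_force: [-0.0, 0.3, -0.1]
gripper_width: 1.003
```

```bash
python3 - <<'E'
from h import *
s=manip.state(); A=Rot(s).as_matrix(); print(s["t"],s["tcp_pos"],np.degrees(np.arctan2(A[1,1],A[0,1])),s["qpos"].round(2))
ex=np.array([.9994,-.033,0]);ey=np.array([.033,.9994,0]);O=np.array([533,-157.5,0])
d=s["tcp_pos"]-O; print("crate coords",d@ex,d@ey)
shot("wrist","w13"); shot("top","t13")
E
```

```text
19.8 [ 734.91598202 -274.66783173  233.79258685] -51.84009120939967 [-0.51  0.66  0.97  0.    1.51  0.4 ]
crate coords 205.66137087669296 -110.43430361986665
```

View pics/w13.png

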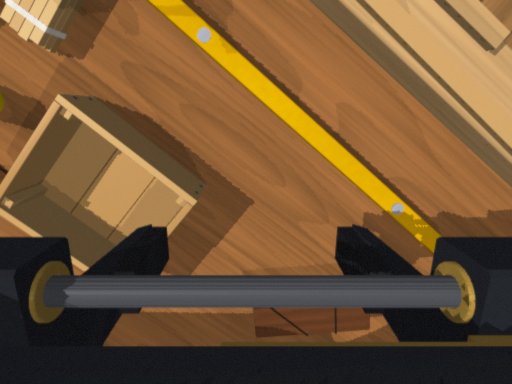

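View pics/t13.png

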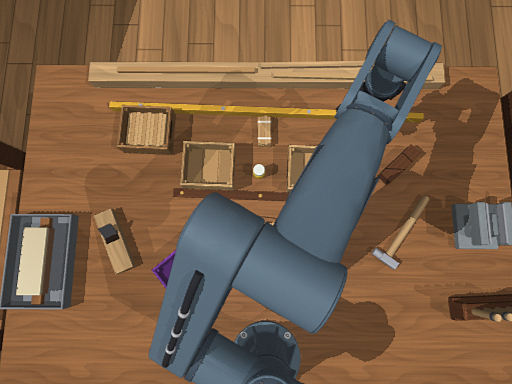

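```bash
python3 - <<'E'
from h import *
crop("w13",0,80,220,260,3.6,"w13c")
c=np.load("pics/w13.npz")
ex=np.array([.9994,-.033,0]);ey=np.array([.033,.9994,0]);O=np.array([533,-157.5,0])
for u,v in [(60,95),(198,199),(0,203),(165,180)]:
    p=bp(c,u,v,72); print(p.round(1),((p-O)@ex).round(1),((p-O)@ey).round(1))
E
```

```text
[682.9 -79.1  72. ] 147.3 83.3
[ 679.9 -245.5   72. ] 149.7 -83.1
[545.8 -82.3  72. ] 10.4 75.6
[ 675.5 -206.4   72. ] 144.0 -44.1
```

View pics/w13c.png

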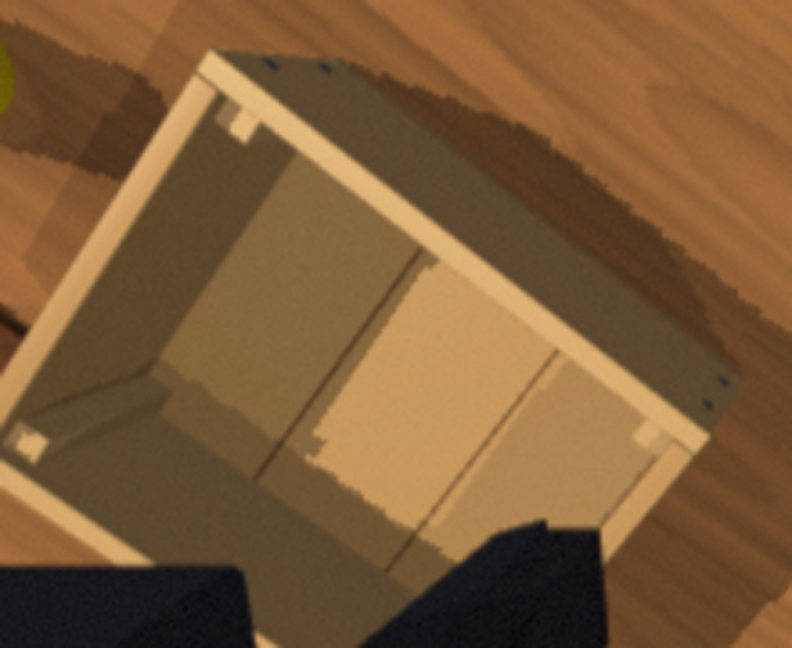

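{"name": "carry_out", "arguments": {"offset": [[40,0,0],[45,0,0],[40,0,0],[30,0,0],[15,0,0]], "twist": [0,0,0,0,0], "jaw": [1,1,1,1,1]}}

```text
t: 20.4
tcp_pos: [733.6, -274.0, 61.3]
ee_rot: [-0.23, -0.667, -0.232, 0.669]
contact_force: [-0.5, -0.4, -0.1]
gripper_width: 1.001
```

{"name": "carry_out", "arguments": {"offset": [[12,0,0],[12,0,0],[11,0,0],[9,0,0],[6,0,0]], "twist": [0,0,0,0,0], "jaw": [1,1,1,1,1]}}

```text
t: 20.9
tcp_pos: [735.7, -275.4, 13.3]
ee_rot: [0.231, 0.668, 0.231, -0.668]
contact_force: [-0.7, -0.4, 0.0]
gripper_width: 0.999
```

{"name": "carry_out", "arguments": {"offset": [[0,0,0],[0,0,0],[0,0,0],[0,-1.0,1.1],[0,-1.0,1.1]], "twist": [0,0,0,0,0], "jaw": [1,1,1,1,1]}}

```text
t: 21.4
tcp_pos: [732.9, -275.3, 14.2]
ee_rot: [0.231, 0.668, 0.231, -0.668]
contact_force: [0.5, 0.4, 0.0]
gripper_width: 0.999
```

```bash
python3 - <<'E'
from h import *
s=manip.state(); 
ex=np.array([.9994,-.033,0]);ey=np.array([.033,.9994,0]);O=np.array([533,-157.5,0])
d=s["tcp_pos"]-O; print(s["t"],s["tcp_pos"],"crate coords",d@ex,d@ey,s["contact_force"])
shot("side","s14"); crop("s14",240,120,400,270,4,"s14c")
E
```

```text
21.4 [ 732.8812317  -275.26012323   14.20580327] crate coords 203.647387028496 -111.09338651450844 [0.45630398 0.41836869 0.03711532]
```

View pics/s14c.png

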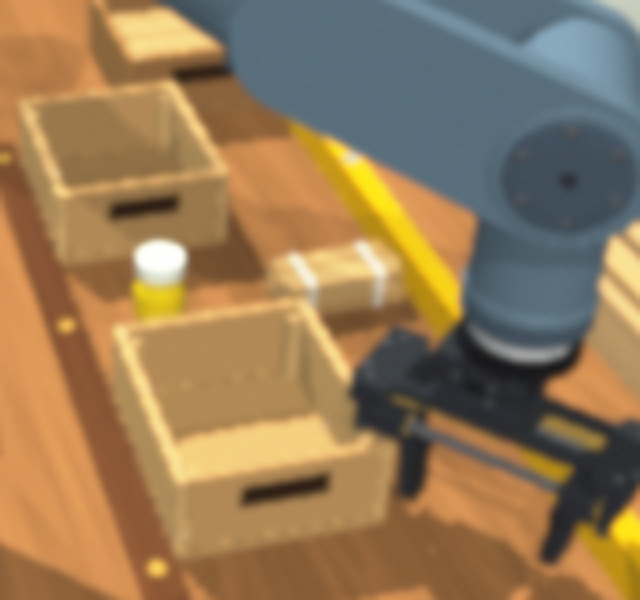

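{"name": "carry_out", "arguments": {"offset": [[0,-0.96,1.15],[0,-0.96,1.15],[0,-0.96,1.15],[0,-0.64,0.77],[0,-0.64,0.77]], "twist": [0,0,0,0,0], "jaw": [1,1,1,1,1]}}

```text
t: 21.95
tcp_pos: [726.1, -275.0, 13.7]
ee_rot: [-0.231, -0.668, -0.231, 0.668]
contact_force: [-0.7, -0.6, 0.5]
gripper_width: 1.003
```

{"name": "carry_out", "arguments": {"offset": [[0,-0.64,0.77],[0,-0.64,0.77],[0,-0.64,0.77],[0,0,0],[0,0,0]], "twist": [0,0,0,0,0], "jaw": [1,1,1,1,1]}}

```text
t: 22.45
tcp_pos: [724.6, -275.0, 14.6]
ee_rot: [0.232, 0.669, 0.23, -0.667]
contact_force: [5.2, 0.4, -0.3]
gripper_width: 1.0
```

```bash
cat > path.py <<'E'
import numpy as np
w=14
def P(th,d):
    t=np.radians(th); return np.array([7*np.tan(t)+150*np.cos(t)-w*np.sin(t)-d*np.cos(t),150*np.sin(t)+w*np.cos(t)-d*np.sin(t)])
ths=[0,2,4.5,7,9.5,12,15,18,21,24,27,30,33,36,39,42,45,48,51,54,57,59,61,62,63,63.5]
ds=[1.3]+[2.3]*25
p=[P(a,d) for a,d in zip(ths,ds)]
for i in range(25):
    q=p[i+1]-p[i]
    print(ths[i+1],[round(-q[1],1),round(.643*q[0],1),round(-.766*q[0],1)], end="\n" if i%5==4 else "; ")
E
python3 path.py
```

```text
2 [np.float64(-5.1), np.float64(-0.9), np.float64(1.0)]; 4.5 [np.float64(-6.4), np.float64(-0.4), np.float64(0.5)]; 7 [np.float64(-6.4), np.float64(-0.6), np.float64(0.7)]; 9.5 [np.float64(-6.3), np.float64(-0.8), np.float64(0.9)]; 12 [np.float64(-6.2), np.float64(-1.0), np.float64(1.1)]
15 [np.float64(-7.3), np.float64(-1.4), np.float64(1.6)]; 18 [np.float64(-7.2), np.float64(-1.6), np.float64(1.9)]; 21 [np.float64(-7.0), np.float64(-1.8), np.float64(2.2)]; 24 [np.float64(-6.9), np.float64(-2.1), np.float64(2.5)]; 27 [np.float64(-6.7), np.float64(-2.3), np.float64(2.7)]
30 [np.float64(-6.4), np.float64(-2.5), np.float64(3.0)]; 33 [np.float64(-6.2), np.float64(-2.7), np.float64(3.2)]; 36 [np.float64(-6.0), np.float64(-2.9), np.float64(3.4)]; 39 [np.float64(-5.7), np.float64(-3.0), np.float64(3.6)]; 42 [np.float64(-5.4), np.float64(-3.2), np.float64(3.8)]
45 [np.float64(-5.1), np.float64(-3.3), np.float64(4.0)]; 48 [np.float64(-4.8), np.float64(-3.4), np.float64(4.1)]; 51 [np.float64(-4.5), np.float64(-3.5), np.float64(4.2)]; 54 [np.float64(-4.1), np.float64(-3.6), np.float64(4.3)]; 57 [np.float64(-3.8), np.float64(-3.6), np.float64(4.3)]
59 [np.float64(-2.3), np.float64(-2.4), np.float64(2.9)]; 61 [np.float64(-2.2), np.float64(-2.4), np.float64(2.9)]; 62 [np.float64(-1.0), np.float64(-1.2), np.float64(1.4)]; 63 [np.float64(-1.0), np.float64(-1.2), np.float64(1.4)]; 63.5 [np.float64(-0.5), np.float64(-0.6), np.float64(0.7)]
```

{"name": "carry_out", "arguments": {"offset": [[0,-0.7,0.8],[-2.5,-0.3,0.3],[-2.6,0,0],[-3.2,-0.2,0.2],[-3.2,-0.2,0.3]], "twist": [0,0,0,0,0], "jaw": [1,1,1,1,1]}}

```text
t: 22.95
tcp_pos: [720.9, -274.7, 25.1]
ee_rot: [-0.231, -0.668, -0.231, 0.668]
contact_force: [3.9, -0.0, -2.0]
gripper_width: 0.999
```

```bash
python3 - <<'E'
from h import *
s=manip.state(); 
ex=np.array([.9994,-.033,0]);ey=np.array([.033,.9994,0]);O=np.array([533,-157.5,0])
d=s["tcp_pos"]-O; print(s["t"],s["tcp_pos"],"crate coords",d@ex,d@ey,s["contact_force"])
shot("side","s15"); crop("s15",240,120,400,270,4,"s15c")
E
```

```text
22.95 [ 720.94232174 -274.67748273   25.12707526] crate coords 191.6964132735717 -110.90507962162067 [ 3.92182177 -0.04150637 -1.95437189]
```

View pics/s15c.png

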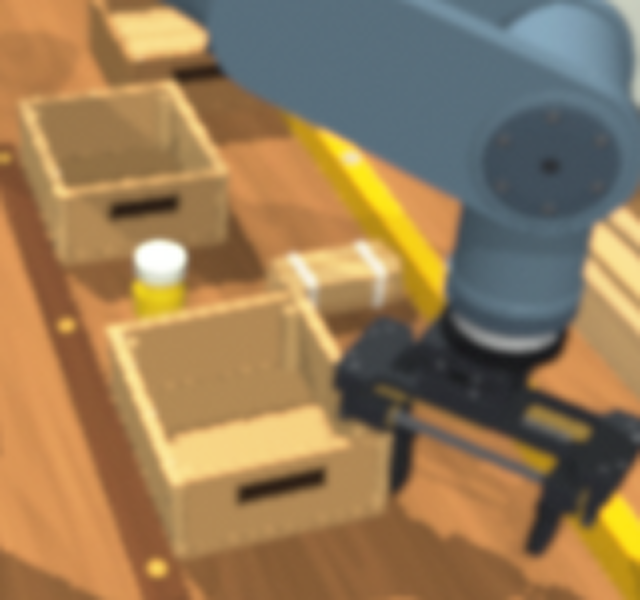

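{"name": "carry_out", "arguments": {"offset": [[-2,-1.0,1.2],[-4,-0.9,1.1],[-5,-0.6,0.7],[-5,-0.7,0.8],[-5,-0.8,0.9]], "twist": [0,0,0,0,0], "jaw": [1,1,1,1,1]}}

```text
t: 23.5
tcp_pos: [715.4, -274.8, 46.8]
ee_rot: [0.231, 0.669, 0.231, -0.668]
contact_force: [4.3, -0.7, -0.6]
gripper_width: 1.002
```

```bash
python3 - <<'E'
from h import *
s=manip.state(); 
ex=np.array([.9994,-.033,0]);ey=np.array([.033,.9994,0]);O=np.array([533,-157.5,0])
d=s["tcp_pos"]-O; print(s["t"],s["tcp_pos"],"crate coords",d@ex,d@ey,s["contact_force"])
shot("side","s16"); crop("s16",240,120,400,270,4,"s16c")
E
```

```text
23.5 [ 715.42361044 -274.77961405   46.83597394] crate coords 186.18438353723545 -111.18926713638868 [ 4.32497085 -0.74197789 -0.62771363]
```

View pics/s16c.png

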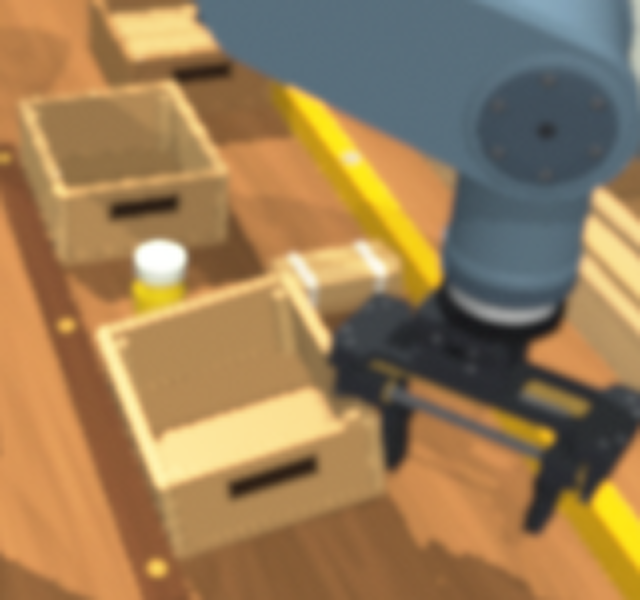

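```bash
cat > fit.py <<'E'
from h import *
import sys
from scipy.optimize import least_squares
ex=np.array([.9994,-.033,0]);ey=np.array([.033,.9994,0]);O=np.array([533,-157.5,0])
def fit(name,x0,y0,f,obs,O=O):
    c=np.load(f"pics/{name}.npz")
    bw=np.array([k for k,_ in obs]); uv=np.array([v for _,v in obs],float)
    uv=(uv+.5)/f-.5+[x0,y0]
    def proj(p):
        h,t,dy=p; 
        return pj(c,[O+ex*(h+b*np.cos(t)-w*np.sin(t))+ey*(y+dy)+np.array([0,0,b*np.sin(t)+w*np.cos(t)]) for b,w,y in bw])
    r=least_squares(lambda p:(proj(p)-uv).ravel(),[0,.3,0]); print(name,"heel x",r.x[0].round(1),"deg",np.degrees(r.x[1]).round(1),"dy",r.x[2].round(1),"res",r.fun.round(1))
if __name__=="__main__":
    fit("s14",240,120,4,[((0,0,-85),(180,557)),((150,0,-85),(388,524)),((0,72,-85),(176,484)),((0,72,85),(114,329))])
    fit("s15",240,120,4,[((0,0,-85),(180,557)),((150,0,-85),(388,513)),((0,72,-85),(171,484)),((0,72,85),(107,329))])
    fit("s16",240,120,4,[((0,0,-85),(181,558)),((150,0,-85),(384,490)),((0,72,-85),(164,488)),((0,72,85),(98,333))])
E
python3 fit.py
```

```text
s14 heel x -0.3 deg 0.8 dy -2.0 res [-0.6  1.2 -0.2 -0.7  0.9  0.  -0.1 -0.7]
s15 heel x -0.1 deg 4.3 dy -1.0 res [-0.6  0.9 -0.  -0.5  0.5  0.1  0.2 -0.6]
s16 heel x 1.3 deg 11.6 dy -0.7 res [-0.4  0.5  1.3  0.2 -0.7 -0.1 -0.1 -1. ]
```

{"name": "carry_out", "arguments": {"offset": [[-6.0,-1.9,2.2],[-6.8,-1.7,2.0],[-6.8,-1.6,1.9],[-6.8,-1.8,2.2],[-6.6,-2.1,2.5]], "twist": [0,0,0,0,0], "jaw": [1,1,1,1,1]}}

```text
t: 24.05
tcp_pos: [700.9, -274.2, 79.8]
ee_rot: [0.231, 0.668, 0.231, -0.668]
contact_force: [4.6, -0.6, -0.2]
gripper_width: 0.995
```

```bash
python3 - <<'E'
from h import *
s=manip.state(); 
ex=np.array([.9994,-.033,0]);ey=np.array([.033,.9994,0]);O=np.array([533,-157.5,0])
d=s["tcp_pos"]-O; print(s["t"],s["tcp_pos"],"crate coords",d@ex,d@ey,s["contact_force"])
shot("side","s17"); crop("s17",240,120,400,270,4,"s17c")
E
```

```text
24.05 [ 700.89147139 -274.19359117   79.81681587] crate coords 171.64162501498174 -111.0831564564529 [ 4.62513675 -0.62074308 -0.23547283]
```

View pics/s17c.png

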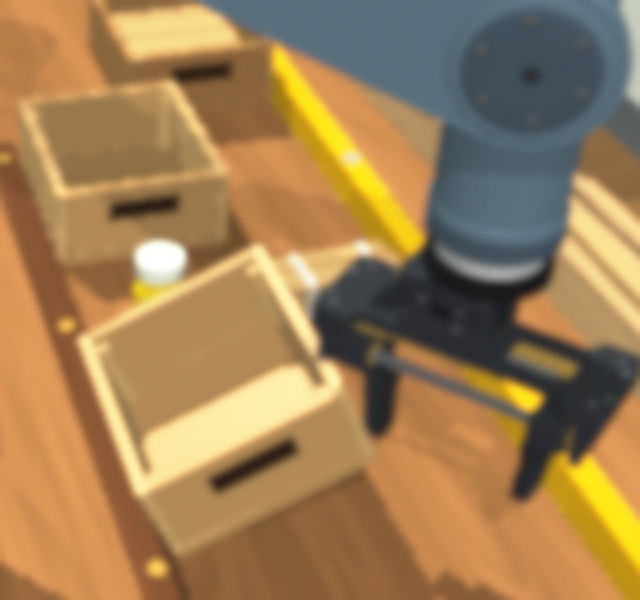

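```bash
python3 - <<'E'
from fit import *
fit("s17",240,120,4,[((0,0,-85),(181,556)),((150,0,-85),(371,452)),((0,72,-85),(140,497)),((150,72,-85),(336,383)),((0,72,85),(80,341)),((150,72,85),(259,247))])
E
```

```text
s17 heel x 1.8 deg 26.1 dy 0.6 res [-0.4  0.6  1.8  0.3 -1.2  0.   1.7  0.7 -1.2 -0.8 -1.  -2.1]
```

{"name": "carry_out", "arguments": {"offset": [[-6.5,-2.6,3.1],[-6.2,-2.8,3.3],[-6.0,-2.9,3.4],[-5.7,-3.0,3.6],[-5.4,-3.2,3.8]], "twist": [0,0,0,0,0], "jaw": [1,1,1,1,1]}}

```text
t: 24.6
tcp_pos: [678.5, -273.3, 109.8]
ee_rot: [0.231, 0.669, 0.231, -0.668]
contact_force: [5.2, -1.3, 1.7]
gripper_width: 0.998
```

```bash
python3 - <<'E'
from h import *
s=manip.state(); 
ex=np.array([.9994,-.033,0]);ey=np.array([.033,.9994,0]);O=np.array([533,-157.5,0])
d=s["tcp_pos"]-O; print(s["t"],s["tcp_pos"],"crate coords",d@ex,d@ey,s["contact_force"])
shot("side","s18"); crop("s18",240,120,400,270,4,"s18c")
E
```

```text
24.6 [ 678.45825214 -273.34666006  109.78802892] crate coords 149.19391697415026 -110.9770297438887 [ 5.15066851 -1.3233257   1.69253286]
```

View pics/s18c.png

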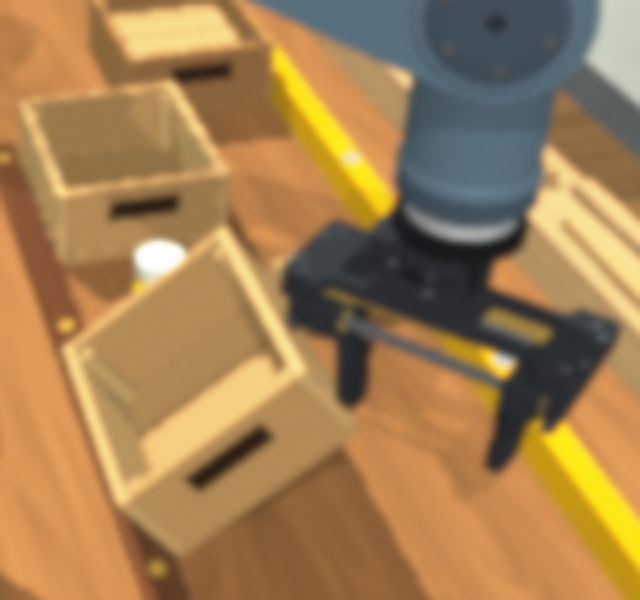

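```bash
python3 - <<'E'
from fit import *
fit("s18",240,120,4,[((0,0,-85),(181,556)),((150,0,-85),(353,421)),((0,72,-85),(121,507)),((150,72,-85),(303,370)),((0,72,85),(67,350)),((150,72,85),(222,230))])
E
```

```text
s18 heel x 3.9 deg 38.2 dy 1.3 res [ 0.3  0.2  2.   1.2 -0.6  0.3  0.1 -0.2 -1.5 -0.5 -0.6 -2.1]
```

```bash
python3 - <<'E'
import numpy as np
w=20
def P(th,d):
    t=np.radians(th); return np.array([7*np.tan(t)+150*np.cos(t)-w*np.sin(t)-d*np.cos(t),150*np.sin(t)+w*np.cos(t)-d*np.sin(t)])
ths=[39,42,45,48,51,54,56,58,60,61,62,63,64,65,66,67,68,69]
p=[P(a,0) for a in ths]
for i in range(len(ths)-1):
    q=p[i+1]-p[i]; print(ths[i+1],p[i+1].round(1),[float(round(-q[1],1)),float(round(.643*q[0],1)),float(round(-.766*q[0],1))])
E
```

```text
42 [104.4 115.2] [-5.3, -3.4, 4.0]
45 [ 98.9 120.2] [-5.0, -3.5, 4.2]
48 [ 93.3 124.9] [-4.6, -3.6, 4.3]
51 [ 87.5 129.2] [-4.3, -3.7, 4.4]
54 [ 81.6 133.1] [-3.9, -3.8, 4.5]
56 [ 77.7 135.5] [-2.4, -2.5, 3.0]
58 [ 73.7 137.8] [-2.3, -2.5, 3.0]
60 [ 69.8 139.9] [-2.1, -2.5, 3.0]
61 [ 67.9 140.9] [-1.0, -1.3, 1.5]
62 [ 65.9 141.8] [-0.9, -1.2, 1.5]
63 [ 64.  142.7] [-0.9, -1.2, 1.5]
64 [ 62.1 143.6] [-0.9, -1.2, 1.4]
65 [ 60.3 144.4] [-0.8, -1.2, 1.4]
66 [ 58.5 145.2] [-0.8, -1.2, 1.4]
67 [ 56.7 145.9] [-0.7, -1.1, 1.4]
68 [ 55.  146.6] [-0.7, -1.1, 1.3]
69 [ 53.3 147.2] [-0.6, -1.1, 1.3]
```

{"name": "carry_out", "arguments": {"offset": [[-4.9,-3.6,4.3],[-4.9,-3.5,4.2],[-4.6,-3.6,4.3],[-4.3,-3.7,4.4],[-3.8,-3.6,4.3]], "twist": [0,0,0,0,0], "jaw": [1,1,1,1,1]}}

```text
t: 25.15
tcp_pos: [650.5, -272.4, 132.5]
ee_rot: [0.231, 0.669, 0.231, -0.668]
contact_force: [4.3, -1.0, 4.6]
gripper_width: 0.999
```

```bash
python3 - <<'E'
from h import *
s=manip.state(); 
ex=np.array([.9994,-.033,0]);ey=np.array([.033,.9994,0]);O=np.array([533,-157.5,0])
d=s["tcp_pos"]-O; print(s["t"],s["tcp_pos"],"crate coords",d@ex,d@ey,s["contact_force"])
shot("side","s19"); crop("s19",220,110,380,260,4,"s19c")
E
```

```text
25.15 [ 650.54262935 -272.42219968  132.51863398] crate coords 121.2645363623112 -110.97433958989876 [ 4.30551856 -0.96064448  4.58030281]
```

View pics/s19c.png

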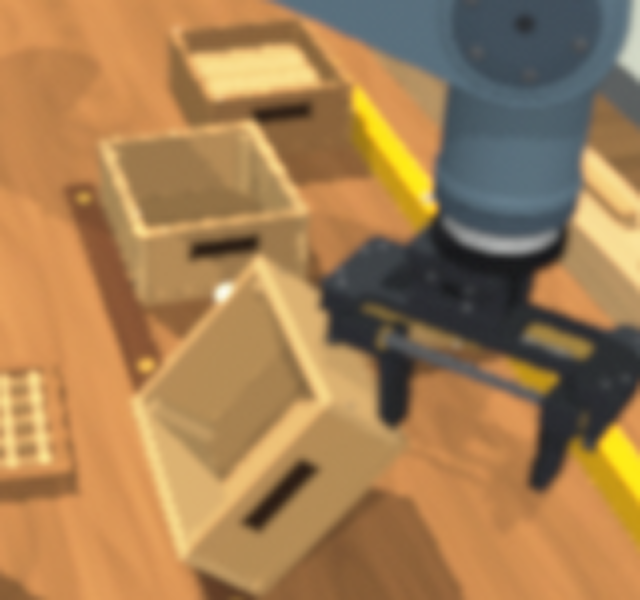

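{"name": "carry_out", "arguments": {"offset": [[-2.4,-2.5,3.0],[-2.3,-2.5,3.0],[-2.1,-2.5,3.0],[-1.0,-1.3,1.5],[-0.9,-1.2,1.5]], "twist": [0,0,0,0,0], "jaw": [1,1,1,1,1]}}

```text
t: 25.7
tcp_pos: [634.9, -271.9, 141.2]
ee_rot: [0.231, 0.669, 0.231, -0.668]
contact_force: [4.3, 0.2, 7.0]
gripper_width: 0.995
```

```bash
python3 - <<'E'
from h import *
s=manip.state(); 
ex=np.array([.9994,-.033,0]);ey=np.array([.033,.9994,0]);O=np.array([533,-157.5,0])
d=s["tcp_pos"]-O; print(s["t"],s["tcp_pos"],"crate coords",d@ex,d@ey,s["contact_force"])
shot("side","s20"); crop("s20",220,110,380,260,4,"s20c"); shot("wrist","w20"); crop("w20",0,80,200,280,3,"w20c")
E
```

```text
25.7 [ 634.91712231 -271.92035177  141.20964314] crate coords 105.63184364121194 -110.98843452699846 [4.31968081 0.2152181  6.99599546]
```

View pics/s20c.png

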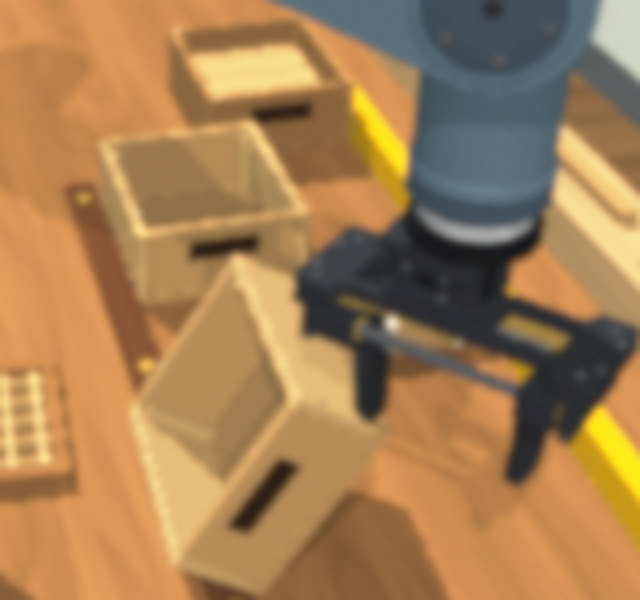

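View pics/w20.png

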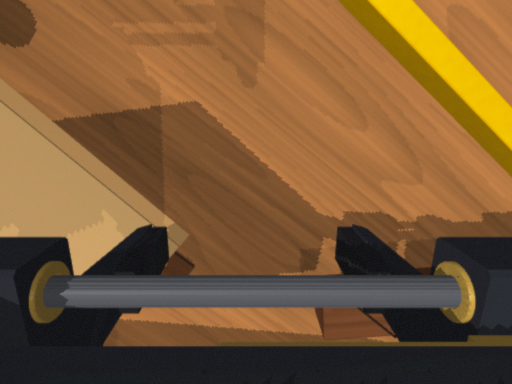

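The wrist view shows the far wall's face and, as a darker strip from (0,85) to (185,235), the floor-board edge. The underside is still just edge-on at about 61.5°. I'll ease up a few degrees more, staying well short of 75°.

{"name": "carry_out", "arguments": {"offset": [[-0.9,-1.2,1.5],[-0.9,-1.2,1.4],[-0.8,-1.2,1.4],[-0.8,-1.2,1.4],[0,0,0]], "twist": [0,0,0,0,0], "jaw": [1,1,1,1,1]}}

```text
t: 26.3
tcp_pos: [627.4, -271.7, 144.7]
ee_rot: [0.231, 0.669, 0.231, -0.668]
contact_force: [4.5, 1.3, 7.7]
gripper_width: 0.997
```

```bash
python3 - <<'E'
from h import *
s=manip.state(); 
ex=np.array([.9994,-.033,0]);ey=np.array([.033,.9994,0]);O=np.array([533,-157.5,0])
d=s["tcp_pos"]-O; print(s["t"],s["tcp_pos"],"crate coords",d@ex,d@ey,s["contact_force"])
shot("side","s21"); crop("s21",220,110,380,260,4,"s21c"); shot("wrist","w21"); crop("w21",0,70,200,270,3,"w21c")
E
```

```text
26.3 [ 627.38979597 -271.66963418  144.68103563] crate coords 98.10076002304498 -110.98626912943784 [4.5484616  1.27200726 7.6757788 ]
```

View pics/s21c.png

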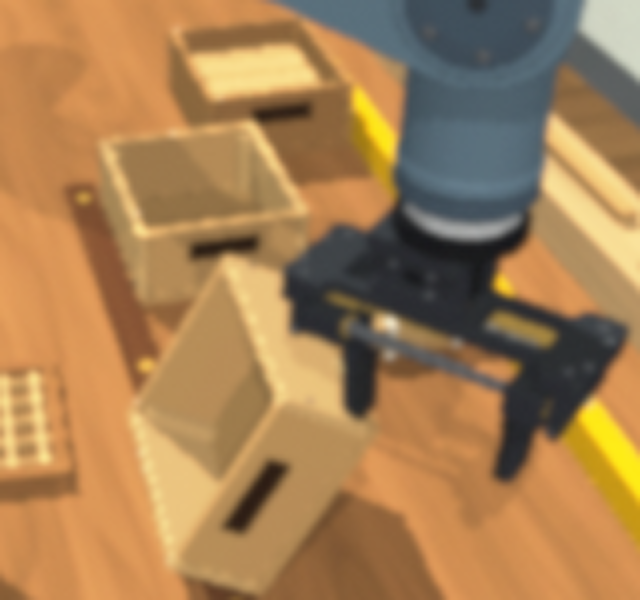

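View pics/w21c.png

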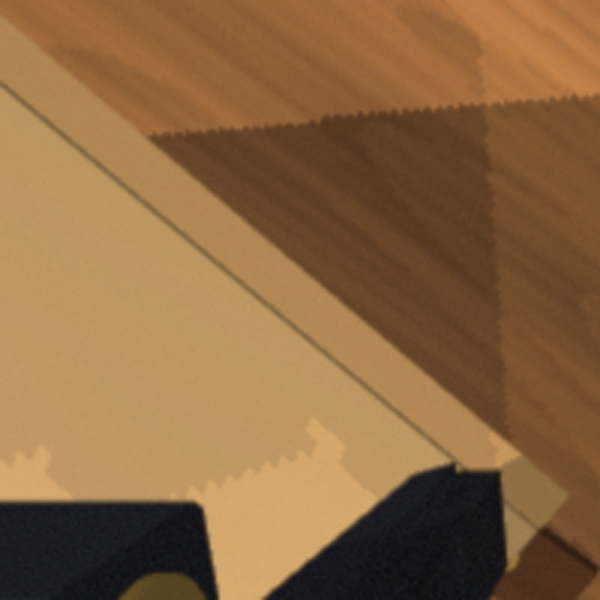

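```bash
python3 - <<'E'
from fit import *
fit("s21",220,110,4,[((0,0,-85),(258,594)),((150,0,-85),(374,432)),((0,72,-85),(172,570)),((150,72,-85),(278,402)),((0,72,85),(133,413)),((150,72,85),(230,256))])
fit("s20",220,110,4,[((0,0,-85),(258,594)),((150,0,-85),(384,433)),((0,72,-85),(176,566)),((150,72,-85),(297,398)),((0,72,85),(133,405)),((150,72,85),(240,254))])
E
```

```text
s21 heel x 5.6 deg 61.0 dy 3.5 res [ 1.4  0.1  1.9 -0.7  0.2  1.   2.6 -0.2 -3.5 -0.2 -3.6 -1. ]
s20 heel x 5.4 deg 57.3 dy 4.9 res [ 1.2 -0.3  2.1 -0.4 -0.1  0.3  1.8  0.1 -3.   0.3 -2.7 -0.9]
```

```bash
cat > fit2.py <<'E'
from h import *
from scipy.optimize import least_squares
def fit2(name,x0,y0,f,obs,g=(545,-160,0,1.0)):
    c=np.load(f"pics/{name}.npz")
    bw=np.array([k for k,_ in obs]); uv=(np.array([v for _,v in obs],float)+.5)/f-.5+[x0,y0]
    def pts(p,bw=bw):
        X,Y,ps,t=p; ex=np.array([np.cos(ps),np.sin(ps),0]);ey=np.array([-np.sin(ps),np.cos(ps),0])
        return [np.array([X,Y,0])+ex*(b*np.cos(t)-w*np.sin(t))+ey*y+np.array([0,0,b*np.sin(t)+w*np.cos(t)]) for b,w,y in bw]
    r=least_squares(lambda p:(pj(c,pts(p))-uv).ravel(),g); X,Y,ps,t=r.x
    print(name,"heel mid",X.round(1),Y.round(1),"yaw",np.degrees(ps).round(2),"tilt",np.degrees(t).round(1),"res",r.fun.round(1)); return r.x
E
python3 - <<'E'
from fit2 import *
fit2("s21",220,110,4,[((0,0,-85),(258,594)),((150,0,-85),(374,432)),((0,72,-85),(172,570)),((150,72,-85),(278,402)),((0,72,85),(133,413)),((150,72,85),(230,256))])
fit2("s20",220,110,4,[((0,0,-85),(258,594)),((150,0,-85),(384,433)),((0,72,-85),(176,566)),((150,72,-85),(297,398)),((0,72,85),(133,405)),((150,72,85),(240,254))])
E
```

```text
s21 heel mid 544.5 -155.3 yaw -6.78 tilt 62.8 res [ 1.   0.3  0.6  0.5 -1.   0.3  0.   0.4  0.2 -1.2 -0.8 -1.1]
s20 heel mid 543.4 -153.4 yaw -5.7 tilt 59.0 res [ 0.9 -0.2  1.1  0.6 -1.1 -0.1 -0.3  0.6 -0.1 -0.4 -0.6 -1.1]
```

```bash
python3 - <<'E'
from fit2 import *
c=np.load("pics/w21.npz"); Rm,_=cv2.Rodrigues(c["rvec"]); C=-Rm.T@c["tvec"].ravel(); print(C.round(0))
for X,Y,ps,t in [(544.5,-155.3,-6.78,62.8),(544.5,-155.3,-6.78,65),(545.5,-155.3,-7.5,67),(546,-155.3,-8,69)]:
    ps,t=np.radians([ps,t]); n=np.array([np.sin(t)*np.cos(ps),np.sin(t)*np.sin(ps),-np.cos(t)])
    print(np.degrees(t),(C-[X,Y,0])@n)
# toe edge & underside corner in the wrist picture
ps,t=np.radians([-6.78,62.8]); ex=np.array([np.cos(ps),np.sin(ps),0]);ey=np.array([-np.sin(ps),np.cos(ps),0])
P=lambda b,w,y:np.array([544.5,-155.3,0])+ex*(b*np.cos(t)-w*np.sin(t))+ey*y+np.array([0,0,b*np.sin(t)+w*np.cos(t)])
print(((pj(c,[P(150,0,-85),P(150,0,0),P(150,72,-85),P(0,0,-85),P(0,0,0)])-[0,70]+.5)*3).round(0))
E
```

```text
[ 680. -230.  291.]
62.8 -5.326877677772856
65.0 7.111214017055957
67.0 18.15874510036302
69.0 29.423695965878593
[[575. 515.]
 [203. 191.]
 [279. 851.]
 [516. 482.]
 [318. 311.]]
```

{"name": "carry_out", "arguments": {"offset": [[-0.7,-1.0,1.2],[-0.7,-1.0,1.2],[-0.7,-1.0,1.2],[0,0,0],[0,0,0]], "twist": [0,0,0,0,0], "jaw": [1,1,1,1,1]}}

```text
t: 26.9
tcp_pos: [622.7, -271.5, 146.6]
ee_rot: [0.231, 0.668, 0.231, -0.668]
contact_force: [5.0, 1.0, 7.8]
gripper_width: 1.002
```

```bash
python3 - <<'E'
from h import *
s=manip.state(); print(s["t"],s["tcp_pos"],s["contact_force"])
shot("side","s22"); crop("s22",220,110,380,260,4,"s22c"); shot("wrist","w22"); crop("w22",0,70,200,270,3,"w22c")
E
```

```text
26.9 [ 622.66160842 -271.48361611  146.61721454] [5.01441618 1.02127615 7.83620579]
```

View pics/s22c.png

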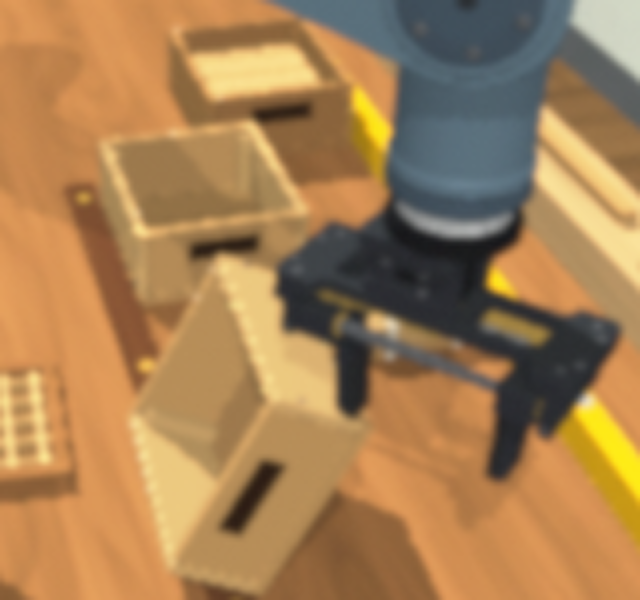

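View pics/w22c.png

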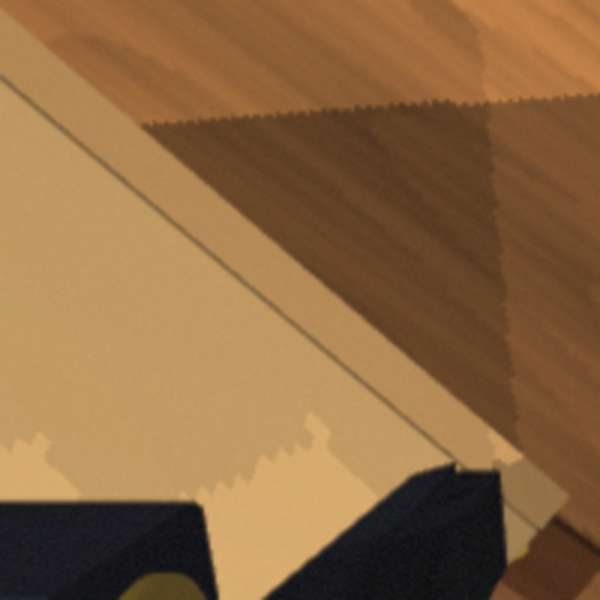

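```bash
python3 - <<'E'
from fit2 import *
X,Y,ps,t=fit2("s22",220,110,4,[((0,0,-85),(257,594)),((150,0,-85),(368,428)),((0,72,-85),(170,572)),((150,72,-85),(269,402)),((0,72,85),(132,417)),((150,72,85),(221,257))])
c=np.load("pics/w22.npz"); Rm,_=cv2.Rodrigues(c["rvec"]); C=-Rm.T@c["tvec"].ravel()
n=np.array([np.sin(t)*np.cos(ps),np.sin(t)*np.sin(ps),-np.cos(t)]); print((C-[X,Y,0])@n)
ex=np.array([np.cos(ps),np.sin(ps),0]);ey=np.array([-np.sin(ps),np.cos(ps),0])
P=lambda b,w,y:np.array([X,Y,0])+ex*(b*np.cos(t)-w*np.sin(t))+ey*y+np.array([0,0,b*np.sin(t)+w*np.cos(t)])
print(((pj(c,[P(150,0,-85),P(150,0,0),P(0,0,-85),P(75,0,0),P(130,0,0)])-[0,70]+.5)*3).round(0))
E
```

```text
s22 heel mid 544.5 -154.9 yaw -6.57 tilt 64.8 res [ 1.3  0.2  0.4  0.9 -0.9  0.5  0.   0.5 -0.1 -1.6 -0.8 -1.2]
0.8455304112539608
[[572. 512.]
 [197. 187.]
 [525. 469.]
 [283. 260.]
 [227. 212.]]
```

{"name": "carry_out", "arguments": {"offset": [[-0.6,-1.0,1.2],[-0.6,-1.0,1.2],[-0.6,-1.0,1.2],[0,0,0],[0,0,0]], "twist": [0,0,0,0,0], "jaw": [1,1,1,1,1]}}

```text
t: 27.5
tcp_pos: [617.9, -271.3, 148.4]
ee_rot: [0.231, 0.668, 0.231, -0.668]
contact_force: [3.0, 0.6, 7.5]
gripper_width: 1.0
```

```bash
python3 - <<'E'
from h import *
s=manip.state(); print(s["t"],s["tcp_pos"],s["contact_force"])
shot("side","s23"); crop("s23",220,110,380,260,4,"s23c"); shot("wrist","w23"); crop("w23",0,70,200,270,4,"w23c")
E
```

```text
27.5 [ 617.91490931 -271.26090894  148.3623031 ] [3.02489938 0.55968718 7.47888782]
```

View pics/s23c.png

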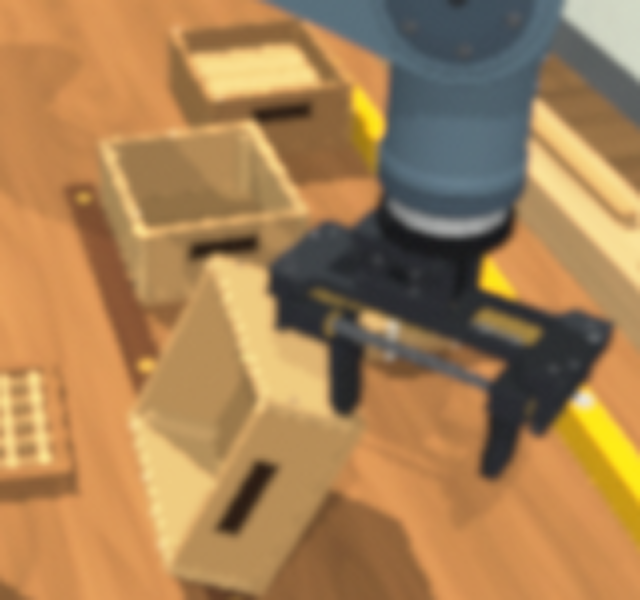

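View pics/w23c.png

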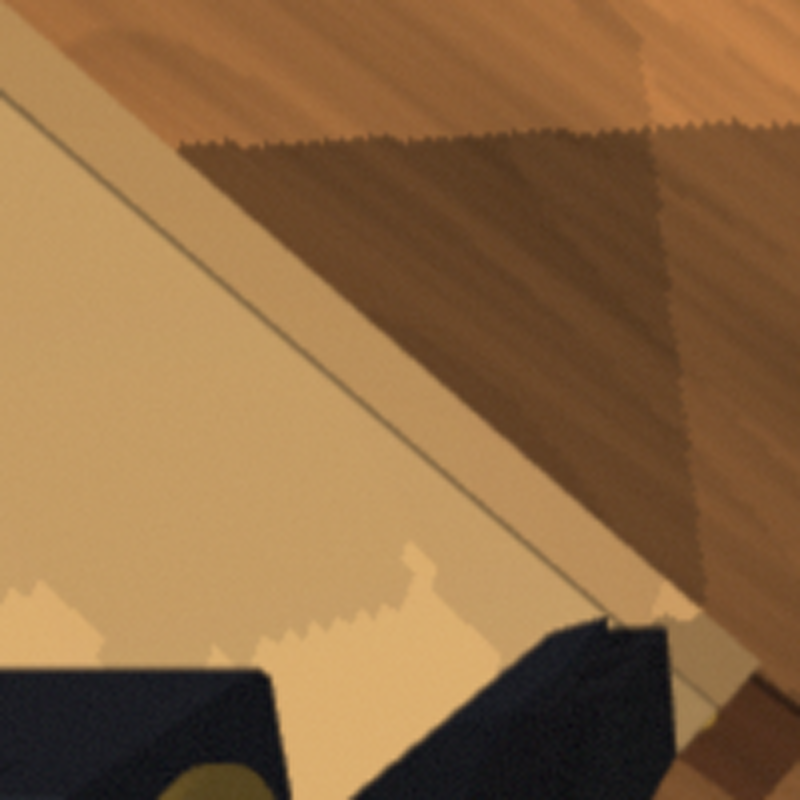

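```bash
python3 - <<'E'
from fit2 import *
X,Y,ps,t=fit2("s23",220,110,4,[((0,0,-85),(256,594)),((150,0,-85),(362,425)),((0,72,-85),(168,574)),((150,72,-85),(260,402)),((0,72,85),(131,419)),((150,72,85),(212,258))])
c=np.load("pics/w23.npz"); Rm,_=cv2.Rodrigues(c["rvec"]); C=-Rm.T@c["tvec"].ravel()
n=np.array([np.sin(t)*np.cos(ps),np.sin(t)*np.sin(ps),-np.cos(t)]); print((C-[X,Y,0])@n)
ex=np.array([np.cos(ps),np.sin(ps),0]);ey=np.array([-np.sin(ps),np.cos(ps),0])
P=lambda b,w,y:np.array([X,Y,0])+ex*(b*np.cos(t)-w*np.sin(t))+ey*y+np.array([0,0,b*np.sin(t)+w*np.cos(t)])
print(((pj(c,[P(150,0,-85),P(150,0,0),P(150,8,-85),P(150,8,0),P(150,14,-85),P(0,0,-85),P(75,0,0),P(130,0,0)])-[0,70]+.5)*4).round(0))
E
```

```text
s23 heel mid 544.3 -154.3 yaw -6.43 tilt 66.7 res [ 1.5  0.1  0.1  1.  -0.8  0.5  0.   0.6 -0.3 -1.6 -0.6 -1.4]
6.327234819113599
[[758. 677.]
 [256. 243.]
 [718. 721.]
 [206. 287.]
 [688. 755.]
 [711. 608.]
 [383. 333.]
 [300. 275.]]
```

```bash
python3 - <<'E'
from h import *
crop("w23",40,95,200,250,5,"w23d")
im=cv2.imread("pics/w23.png")[:,:,::-1]
for x in (30,60,80,96,110,130,150,165):
    yb=70+(150+(x*4-180)*.875)/4
    print(x,int(yb),[tuple(int(v) for v in im[y,x]) for y in range(int(yb)-4,int(yb)+8)])
E
```

```text
30 94 [(153, 101, 56), (154, 102, 57), (156, 103, 57), (159, 105, 60), (160, 108, 61), (164, 111, 63), (170, 122, 74), (178, 136, 84), (181, 138, 88), (181, 139, 87), (182, 139, 87), (181, 139, 87)]
60 120 [(109, 74, 44), (106, 71, 41), (106, 72, 41), (105, 71, 41), (105, 70, 40), (116, 81, 47), (145, 107, 67), (170, 129, 80), (182, 139, 87), (182, 140, 86), (184, 143, 88), (182, 141, 87)]
80 138 [(106, 72, 42), (105, 71, 41), (105, 70, 39), (104, 68, 37), (108, 72, 40), (133, 97, 58), (168, 129, 81), (181, 139, 89), (185, 142, 89), (185, 142, 90), (183, 140, 88), (185, 143, 91)]
96 152 [(104, 70, 41), (100, 66, 39), (97, 65, 37), (98, 65, 37), (104, 71, 43), (133, 96, 61), (169, 130, 81), (183, 141, 88), (186, 144, 90), (185, 142, 90), (184, 144, 92), (185, 143, 90)]
110 164 [(98, 66, 38), (98, 67, 40), (98, 66, 40), (99, 67, 38), (100, 68, 40), (116, 83, 50), (155, 115, 72), (181, 140, 89), (184, 142, 89), (186, 144, 92), (186, 144, 91), (186, 144, 91)]
130 181 [(97, 65, 39), (97, 66, 38), (99, 67, 41), (96, 66, 40), (97, 67, 39), (109, 75, 46), (144, 106, 69), (173, 132, 84), (185, 141, 89), (186, 142, 91), (186, 142, 90), (188, 145, 92)]
150 199 [(102, 68, 40), (102, 68, 39), (98, 64, 36), (95, 63, 35), (100, 69, 40), (127, 92, 56), (168, 127, 80), (184, 141, 89), (185, 142, 89), (186, 143, 93), (184, 141, 90), (185, 142, 91)]
165 212 [(102, 69, 40), (101, 68, 39), (99, 67, 38), (99, 65, 38), (102, 69, 42), (127, 91, 55), (168, 126, 80), (184, 139, 89), (197, 150, 95), (200, 154, 97), (202, 155, 99), (203, 155, 99)]
```

View pics/w23d.png

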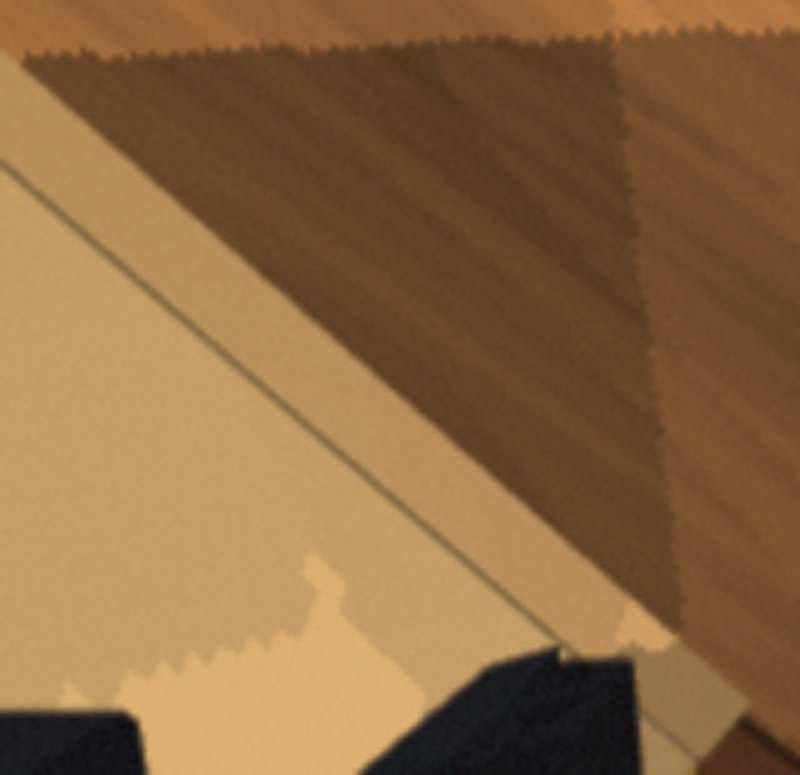

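{"name": "carry_out", "arguments": {"offset": [[-0.9,-0.95,1.13],[-0.9,-0.95,1.13],[-0.8,-0.95,1.13],[0,0,0],[0,0,0]], "twist": [0,0,0,0,0], "jaw": [1,1,1,1,1]}}

```text
t: 28.1
tcp_pos: [612.9, -270.8, 150.2]
ee_rot: [-0.231, -0.668, -0.232, 0.669]
contact_force: [1.8, 0.4, 5.3]
gripper_width: 0.999
```

```bash
python3 - <<'E'
from h import *
s=manip.state(); print(s["t"],s["tcp_pos"],s["contact_force"])
shot("side","s24"); crop("s24",220,110,380,260,4,"s24c"); shot("wrist","w24"); crop("w24",0,70,200,220,4,"w24c")
E
```

```text
28.1 [ 612.87202213 -270.83944031  150.20673452] [1.8330874  0.44489557 5.251806  ]
```

View pics/w24c.png

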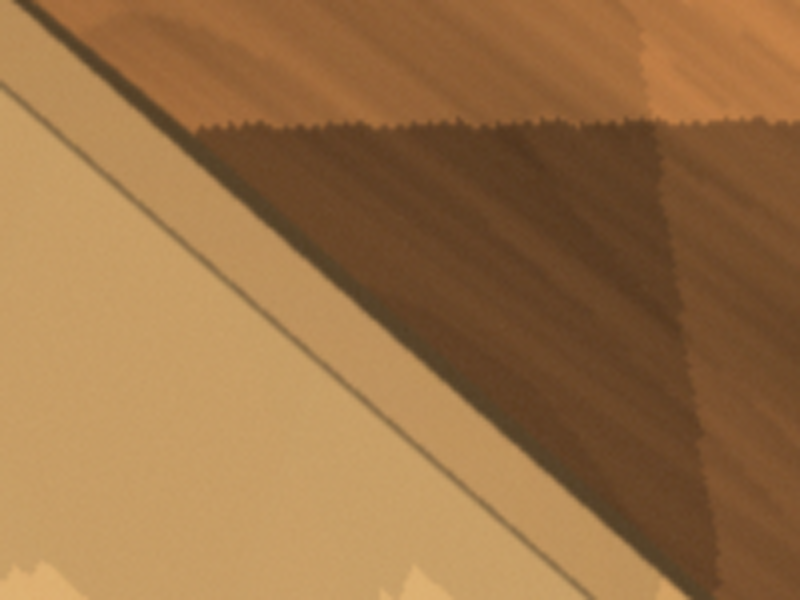

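View pics/s24c.png

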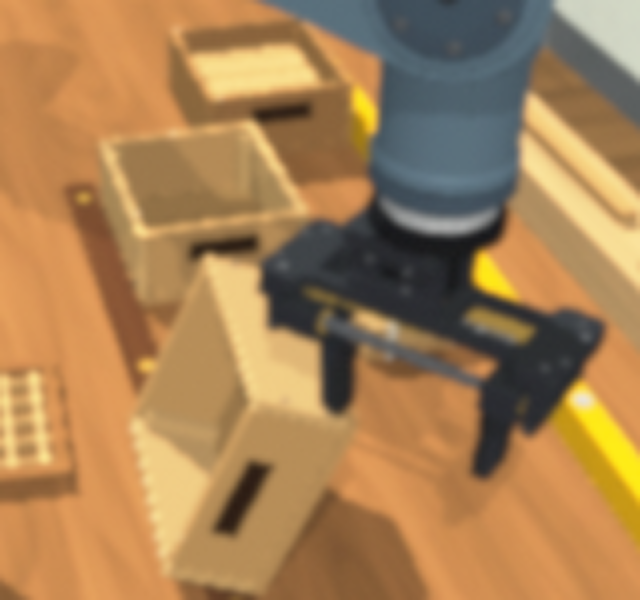

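```bash
python3 - <<'E'
from h import *
im=cv2.imread("pics/w24.png")[:,:,::-1].astype(int)
crop("w24",20,75,185,230,5,"w24d")
for x in range(10,180,10):
    yb=70+(130+(x*4-195)*.925)/4
    col=im[int(yb)-6:int(yb)+8,x]
    # find strongest upward edge into pale
    r=col[:,0]; i=np.argmax(np.diff(r)); print(x,[tuple(v) for v in col[max(0,i-5):i+3].tolist()])
E
```

```text
10 [(161, 108, 61), (162, 108, 62), (161, 107, 61), (163, 109, 60), (163, 109, 61)]
20 [(162, 108, 62), (163, 109, 62), (165, 110, 63), (167, 111, 64)]
30 [(152, 101, 59), (155, 103, 58), (154, 102, 59), (153, 102, 59), (152, 101, 57), (152, 101, 57), (156, 104, 59), (158, 104, 60)]
40 [(159, 106, 61), (155, 103, 57), (156, 102, 57), (157, 103, 58), (159, 105, 58), (161, 107, 59)]
50 [(104, 70, 39), (96, 69, 41), (87, 65, 39), (86, 66, 41), (88, 67, 43), (85, 67, 41), (90, 68, 42)]
60 [(102, 69, 39), (96, 68, 39), (89, 67, 42), (87, 66, 39), (88, 68, 41), (87, 66, 43), (96, 74, 46)]
70 [(94, 66, 41), (90, 68, 43), (88, 66, 42), (87, 67, 40), (86, 66, 38), (97, 74, 46), (139, 106, 68)]
80 [(94, 69, 38), (87, 66, 39), (89, 66, 42), (85, 64, 38), (89, 68, 42), (101, 78, 48), (139, 107, 67)]
90 [(93, 67, 41), (88, 68, 43), (89, 68, 42), (87, 67, 43), (90, 68, 42), (101, 77, 49), (142, 109, 71)]
100 [(91, 66, 41), (88, 66, 43), (87, 68, 43), (88, 69, 43), (88, 67, 43), (104, 80, 50), (152, 116, 73)]
110 [(88, 67, 41), (88, 68, 43), (87, 67, 40), (87, 68, 42), (89, 67, 43), (109, 84, 51), (155, 121, 76), (183, 141, 89)]
120 [(90, 66, 42), (90, 68, 42), (89, 69, 43), (86, 67, 42), (91, 69, 43), (122, 94, 59), (171, 132, 83), (186, 144, 92)]
130 [(87, 65, 39), (86, 65, 39), (86, 67, 41), (88, 66, 41), (98, 77, 49), (127, 96, 59), (176, 135, 87), (188, 145, 92)]
140 [(92, 64, 39), (87, 65, 40), (88, 69, 43), (89, 69, 45), (88, 67, 42), (98, 74, 47), (139, 107, 67), (178, 138, 89)]
150 [(89, 62, 38), (88, 66, 39), (87, 66, 42), (85, 65, 39), (88, 68, 43), (102, 77, 48), (141, 108, 66), (177, 136, 85)]
160 [(90, 66, 40), (87, 66, 40), (86, 66, 40), (88, 66, 41), (87, 67, 40), (103, 79, 50), (140, 107, 67), (176, 137, 87)]
170 [(94, 68, 41), (89, 68, 42), (85, 65, 38), (85, 65, 39), (91, 70, 43), (115, 88, 56), (169, 130, 80), (200, 154, 96)]
```

View pics/w24d.png

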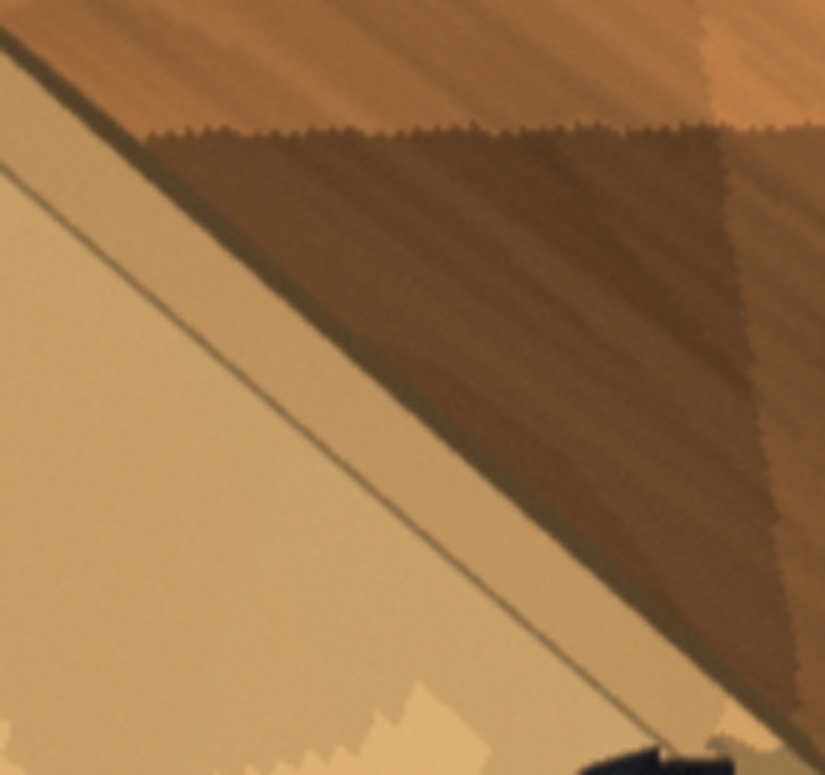

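A thin sliver of the underside is now in view along the edge, running from (20,75) to (175,225) and 4–5 px thick. It covers columns 20–170, with the stamp's centre expected near column 96. It is uniformly shaded wood at RGB (87,67,42), with no red anywhere. So the right-hand crate is plain and the left one carries the stamp. I'll let it down gently along the same path.

{"name": "carry_out", "arguments": {"offset": [[0.9,0.9,-1.1],[0.9,0.9,-1.1],[0.9,0.9,-1.1],[0.6,1.0,-1.2],[0.6,1.0,-1.2]], "twist": [0,0,0,0,0], "jaw": [1,1,1,1,1]}}

```text
t: 28.7
tcp_pos: [621.0, -271.8, 147.2]
ee_rot: [0.231, 0.668, 0.231, -0.668]
contact_force: [3.1, -0.9, 8.5]
gripper_width: 1.0
```

{"name": "carry_out", "arguments": {"offset": [[0.6,1.0,-1.2],[0.7,1.0,-1.2],[0.7,1.0,-1.2],[0.7,1.0,-1.2],[0.8,1.2,-1.4]], "twist": [0,0,0,0,0], "jaw": [1,1,1,1,1]}}

```text
t: 29.2
tcp_pos: [629.2, -272.8, 143.9]
ee_rot: [0.232, 0.668, 0.23, -0.668]
contact_force: [3.4, -2.8, 7.0]
gripper_width: 0.999
```

{"name": "carry_out", "arguments": {"offset": [[0.8,1.2,-1.4],[0.9,1.2,-1.4],[0.9,1.2,-1.5],[0.9,1.2,-1.5],[1.0,1.3,-1.5]], "twist": [0,0,0,0,0], "jaw": [1,1,1,1,1]}}

```text
t: 29.7
tcp_pos: [638.7, -273.7, 139.4]
ee_rot: [0.232, 0.668, 0.23, -0.668]
contact_force: [4.1, -5.2, 6.4]
gripper_width: 0.999
```

{"name": "carry_out", "arguments": {"offset": [[2.1,2.5,-3.0],[2.3,2.5,-3.0],[2.4,2.5,-3.0],[3.8,3.6,-4.3],[4.3,3.7,-4.4]], "twist": [0,0,0,0,0], "jaw": [1,1,1,1,1]}}

```text
t: 30.2
tcp_pos: [662.0, -274.2, 124.2]
ee_rot: [0.232, 0.669, 0.23, -0.668]
contact_force: [4.0, -3.5, 4.4]
gripper_width: 0.999
```

```bash
python3 - <<'E'
from h import *
s=manip.state(); print(s["t"],s["tcp_pos"],s["contact_force"])
shot("side","s25"); crop("s25",220,110,380,260,4,"s25c")
E
```

```text
30.2 [ 661.97410188 -274.1964281   124.21689879] [ 3.98392207 -3.53256769  4.36970199]
```

View pics/s25c.png

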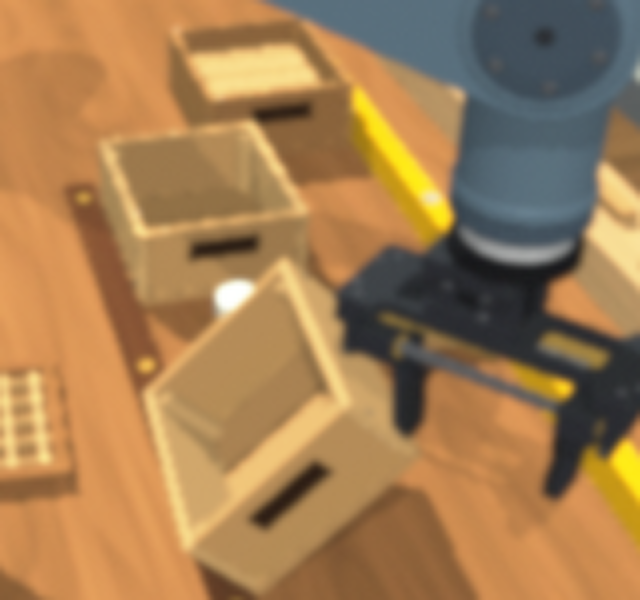

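{"name": "carry_out", "arguments": {"offset": [[4.6,3.6,-4.3],[4.9,3.5,-4.2],[4.9,3.5,-4.2],[5.4,3.2,-3.8],[5.7,3.0,-3.6]], "twist": [0,0,0,0,0], "jaw": [1,1,1,1,1]}}

```text
t: 30.75
tcp_pos: [688.3, -274.4, 98.0]
ee_rot: [0.232, 0.669, 0.23, -0.668]
contact_force: [4.6, -1.8, 2.2]
gripper_width: 0.996
```

{"name": "carry_out", "arguments": {"offset": [[6.0,2.9,-3.4],[6.2,2.7,-3.2],[6.5,2.5,-3.0],[6.6,2.1,-2.5],[6.8,1.8,-2.2]], "twist": [0,0,0,0,0], "jaw": [1,1,1,1,1]}}

```text
t: 31.25
tcp_pos: [707.9, -274.9, 66.2]
ee_rot: [0.232, 0.669, 0.23, -0.667]
contact_force: [9.3, -1.7, 2.2]
gripper_width: 1.001
```

```bash
python3 - <<'E'
from h import *
s=manip.state(); print(s["t"],s["tcp_pos"],s["contact_force"])
shot("side","s26"); crop("s26",220,110,380,260,4,"s26c")
E
```

```text
31.25 [ 707.85034915 -274.91777408   66.2179204 ] [ 9.32983076 -1.710999    2.15972886]
```

View pics/s26c.png

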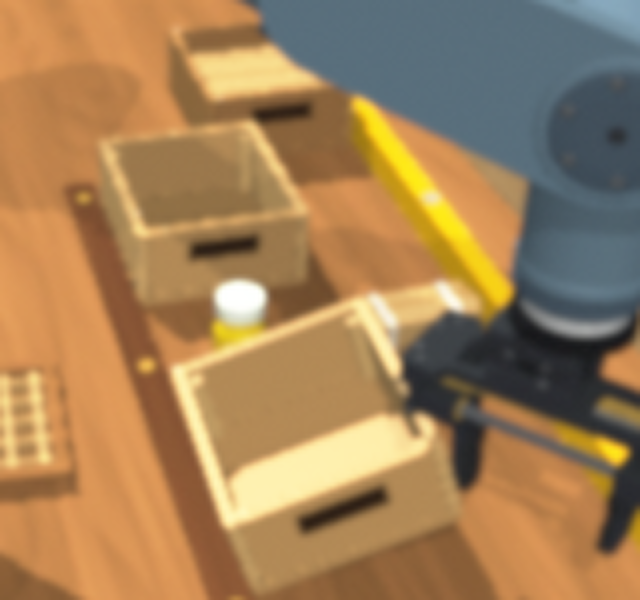

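{"name": "carry_out", "arguments": {"offset": [[6.5,1.8,-2.1],[6.2,1.7,-2.0],[6.0,1.6,-1.9],[5.5,1.1,-1.3],[5.0,0.9,-1.1]], "twist": [0,0,0,0,0], "jaw": [1,1,1,1,1]}}

```text
t: 31.8
tcp_pos: [718.9, -275.1, 36.7]
ee_rot: [0.232, 0.669, 0.23, -0.667]
contact_force: [10.4, -1.5, 0.6]
gripper_width: 0.999
```

{"name": "carry_out", "arguments": {"offset": [[4.5,0.7,-0.8],[4.0,0.6,-0.7],[3.5,0.5,-0.6],[3.0,0.4,-0.5],[2.0,0.3,-0.4]], "twist": [0,0,0,0,0], "jaw": [1,1,1,1,1]}}

```text
t: 32.3
tcp_pos: [724.3, -275.6, 22.0]
ee_rot: [0.233, 0.67, 0.229, -0.666]
contact_force: [11.3, -0.4, 7.3]
gripper_width: 1.0
```

```bash
python3 - <<'E'
from h import *
s=manip.state(); print(s["t"],s["tcp_pos"],s["contact_force"])
shot("side","s27"); crop("s27",220,110,380,260,4,"s27c")
E
```

```text
32.3 [ 724.27662872 -275.59357926   22.02546834] [11.31017939 -0.43584047  7.33378126]
```

View pics/s27c.png

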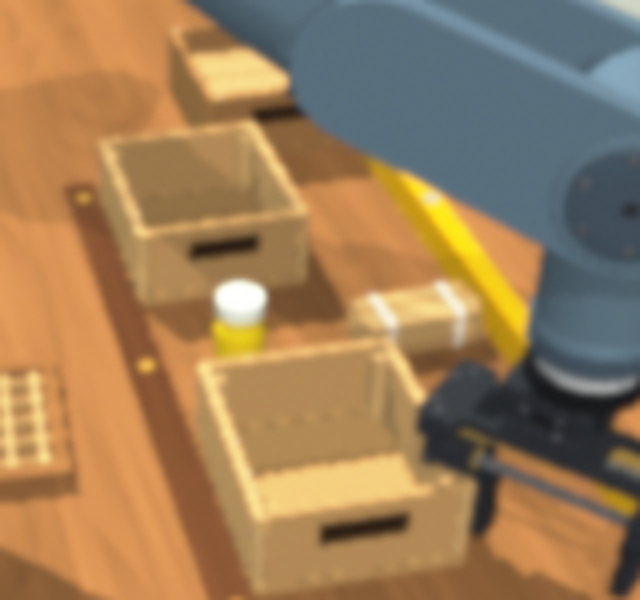

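{"name": "carry_out", "arguments": {"offset": [[0,1.0,-1.2],[0,2,-2.4],[0,3,-3.6],[0,4,-4.8],[0,4,-4.8]], "twist": [0,0,0,0,0], "jaw": [1,1,1,1,1]}}

```text
t: 32.85
tcp_pos: [742.6, -274.9, 18.3]
ee_rot: [-0.23, -0.668, -0.232, 0.669]
contact_force: [0.3, 0.0, -0.5]
gripper_width: 1.001
```

{"name": "carry_out", "arguments": {"offset": [[-20,0,0],[-30,0,0],[-35,0,0],[-35,0,0],[-20,0,0]], "twist": [0,0,0,0,0], "jaw": [1,1,1,1,1]}}

```text
t: 33.35
tcp_pos: [744.6, -276.0, 165.7]
ee_rot: [0.233, 0.67, 0.23, -0.667]
contact_force: [1.1, -0.1, 0.5]
gripper_width: 0.995
```

```bash
python3 - <<'E'
from h import *
s=manip.state(); A=Rot(s).as_matrix(); print(s["t"],s["tcp_pos"],s["contact_force"],np.degrees(np.arctan2(A[1,1],A[0,1])))
shot("side","s28"); crop("s28",200,90,360,250,4,"s28c"); shot("wrist","w28"); 
E
```

```text
33.35 [ 744.55329023 -275.99966169  165.65792276] [ 1.12601152 -0.12391829  0.47054651] -51.844490894769585
```

View pics/s28c.png

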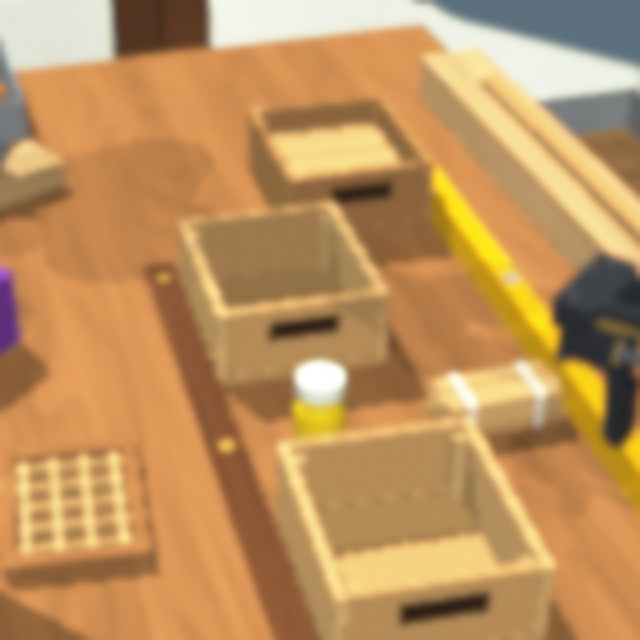

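View pics/w28.png

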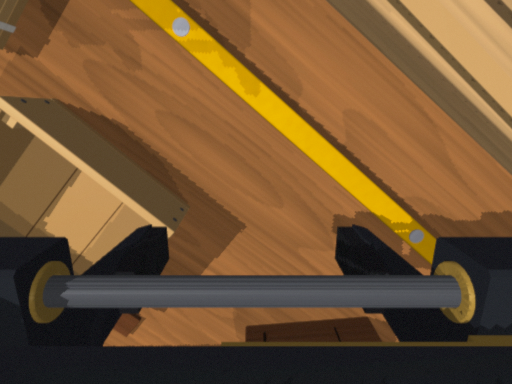

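```bash
python3 - <<'E'
from fit2 import *
shot("top","t28"); crop("t28",165,90,365,215,4,"t28c"); crop("s28",260,180,350,270,7,"s28d")
E
```

```text
(no output)
```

View pics/t28c.png

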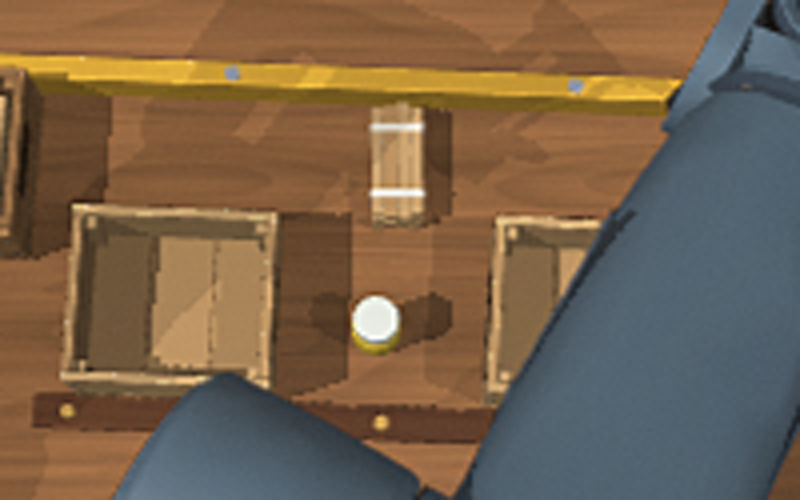

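View pics/s28d.png

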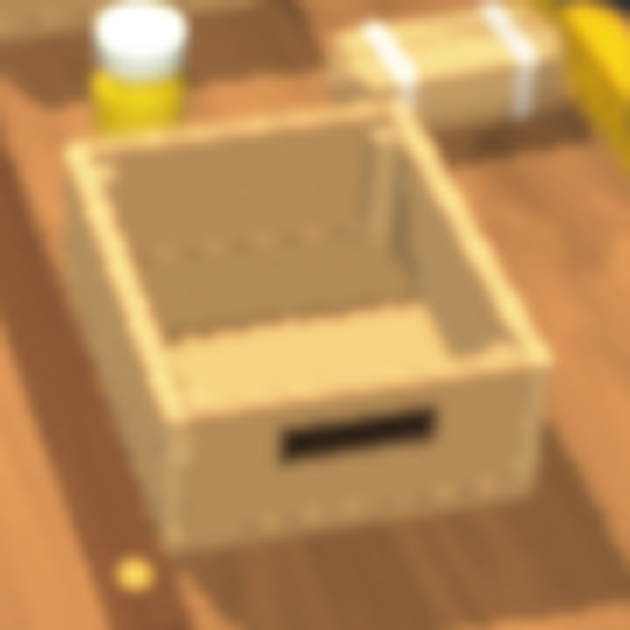

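The right crate is flat and back at the stop: its near-left rim corner is at crop (487,392), against (489,393) originally. The jar and bundle haven't moved. Next I'll move behind the left (stamped) crate with the jaws open across, to push it with two fingertips.

{"name": "carry_out", "arguments": {"offset": [[-14,0,0],[-14,0,0],[-14,0,0],[-14,0,0],[-14,0,0]], "twist": [0.14,0.14,0.14,0.14,0.14], "jaw": [1,1,1,1,1]}}

```text
t: 34.0
tcp_pos: [742.1, -274.8, 227.3]
ee_rot: [0.015, -0.706, 0.013, 0.708]
contact_force: [0.6, -0.3, 0.5]
gripper_width: 0.999
```

{"name": "carry_out", "arguments": {"offset": [[0,-38.7,19.7],[0,-38.7,19.7],[0,-38.7,19.7],[0,-38.7,19.7],[0,-38.7,19.7]], "twist": [0,0,0,0,0], "jaw": [1,1,1,1,1]}}

```text
t: 34.5
tcp_pos: [649.2, -76.7, 227.2]
ee_rot: [0.013, -0.706, 0.012, 0.708]
contact_force: [0.4, -0.1, 0.3]
gripper_width: 0.996
```

{"name": "carry_out", "arguments": {"offset": [[0,-38.7,19.7],[0,-38.7,19.7],[0,-38.7,19.7],[0,-38.7,19.7],[0,-38.7,19.7]], "twist": [0,0,0,0,0], "jaw": [1,1,1,1,1]}}

```text
t: 35.0
tcp_pos: [557.3, 119.7, 227.6]
ee_rot: [0.012, -0.706, 0.012, 0.708]
contact_force: [1.3, 0.7, -0.0]
gripper_width: 1.0
```

{"name": "carry_out", "arguments": {"offset": [[0,-38.7,19.7],[0,-38.2,19.3],[0,0,0],[0,0,0],[0,0,0]], "twist": [0,0,0,0,0], "jaw": [1,1,1,1,1]}}

```text
t: 35.5
tcp_pos: [523.1, 195.5, 228.6]
ee_rot: [0.012, -0.707, 0.013, 0.707]
contact_force: [0.3, -0.5, -0.3]
gripper_width: 0.998
```

```bash
python3 - <<'E'
from h import *
s=manip.state(); A=Rot(s).as_matrix(); print(s["t"],s["tcp_pos"],s["contact_force"],np.degrees(np.arctan2(A[1,1],A[0,1])),s["qpos"].round(2))
shot("wrist","w29");shot("top","t29"); crop("t29",165,90,365,215,4,"t29c")
E
```

```text
35.5 [523.12222044 195.53734288 228.63758738] [ 0.34969599 -0.53655967 -0.34819967] -91.99434538093365 [ 0.15  0.15  1.66 -0.    1.33  1.75]
```

View pics/w29.png

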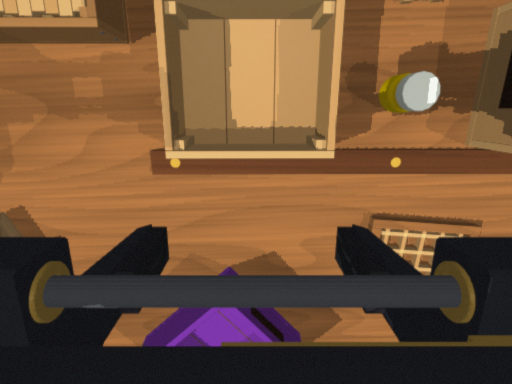

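View pics/t29c.png

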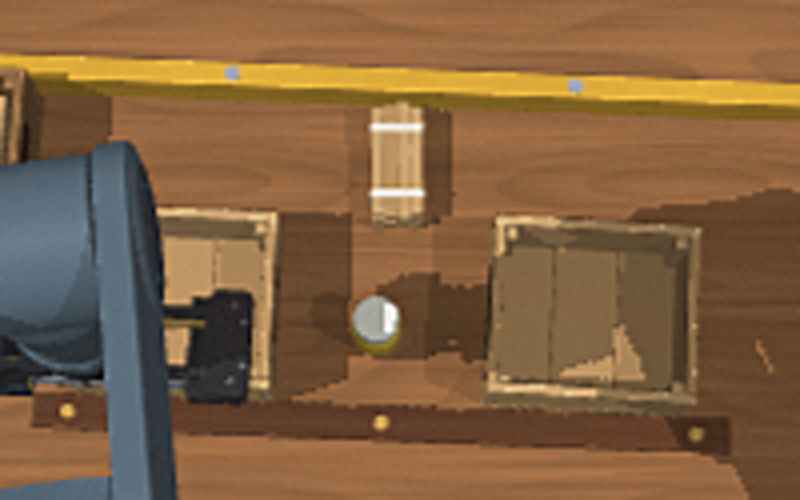

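{"name": "carry_out", "arguments": {"offset": [[40,0,0],[45,0,0],[40,0,0],[30,0,0],[15,0,0]], "twist": [0,0,0,0,0], "jaw": [1,1,1,1,1]}}

```text
t: 36.1
tcp_pos: [521.5, 194.9, 56.3]
ee_rot: [0.012, -0.705, 0.013, 0.709]
contact_force: [-0.4, -0.0, 0.4]
gripper_width: 1.003
```

{"name": "carry_out", "arguments": {"offset": [[12,0,0],[10,0,0],[9,0,0],[7,0,0],[4,0,0]], "twist": [0,0,0,0,0], "jaw": [1,1,1,1,1]}}

```text
t: 36.6
tcp_pos: [523.4, 196.5, 17.5]
ee_rot: [-0.012, 0.707, -0.012, -0.707]
contact_force: [-0.6, -0.1, -0.1]
gripper_width: 1.001
```

{"name": "carry_out", "arguments": {"offset": [[0,0,0],[0,0,-3],[0,0,-3],[0,0,-3],[0,0,-3]], "twist": [0,0,0,0,0], "jaw": [1,1,1,1,1]}}

```text
t: 37.1
tcp_pos: [534.8, 196.1, 17.7]
ee_rot: [0.012, -0.707, 0.012, 0.707]
contact_force: [-4.6, 0.2, 2.6]
gripper_width: 1.003
```

```bash
python3 - <<'E'
from h import *
s=manip.state(); print(s["t"],s["tcp_pos"],s["contact_force"],s["wrist_torque"])
shot("side","s30"); crop("s30",200,60,360,220,4,"s30c")
E
```

```text
37.1 [534.78829191 196.12067703  17.65883411] [-4.62153982  0.22554031  2.57582734] [0.04548327 0.63142569 0.00832734]
```

View pics/s30c.png

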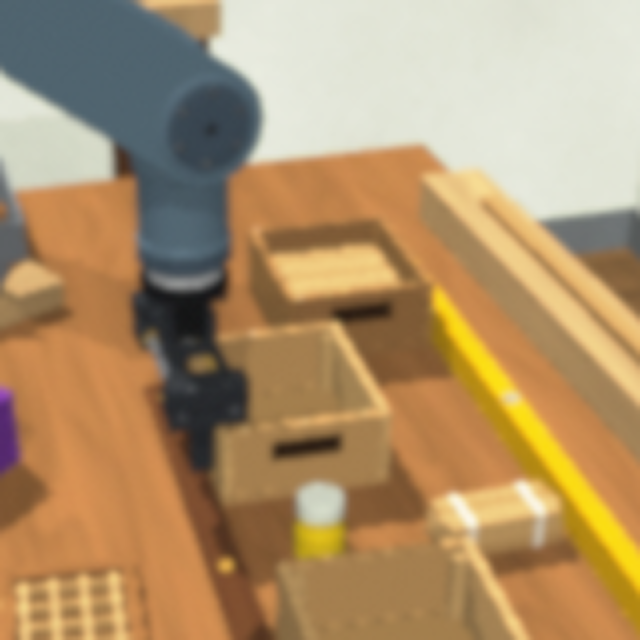

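{"name": "carry_out", "arguments": {"offset": [[0,0,-4],[0,0,-5],[0,0,-6],[0,0,-7],[0,0,-7]], "twist": [0,0,0,0,0], "jaw": [1,1,1,1,1]}}

```text
t: 37.65
tcp_pos: [564.8, 194.9, 17.3]
ee_rot: [-0.012, 0.707, -0.012, -0.707]
contact_force: [-3.1, 0.6, -0.7]
gripper_width: 1.003
```

{"name": "carry_out", "arguments": {"offset": [[0,0,-7],[0,0,-7],[0,0,-7],[0,0,-7],[0,0,-7]], "twist": [0,0,0,0,0], "jaw": [1,1,1,1,1]}}

```text
t: 38.15
tcp_pos: [599.6, 193.8, 17.4]
ee_rot: [0.012, -0.707, 0.012, 0.707]
contact_force: [-1.7, -0.0, -1.9]
gripper_width: 1.0
```

{"name": "carry_out", "arguments": {"offset": [[0,0,-7],[0,0,-7],[0,0,-6],[0,0,-5],[0,0,-4]], "twist": [0,0,0,0,0], "jaw": [1,1,1,1,1]}}

```text
t: 38.65
tcp_pos: [628.5, 192.9, 17.6]
ee_rot: [0.012, -0.707, 0.012, 0.707]
contact_force: [-3.1, -0.1, 0.7]
gripper_width: 1.0
```

```bash
python3 - <<'E'
from h import *
s=manip.state(); print(s["t"],s["tcp_pos"],s["contact_force"])
shot("side","s31"); crop("s31",220,60,380,220,4,"s31c"); shot("wrist","w31"); shot("top","t31"); crop("t31",165,70,365,215,4,"t31c")
E
```

```text
38.65 [628.48237553 192.85988808  17.59131773] [-3.11586461 -0.14411803  0.74706605]
```

View pics/s31c.png

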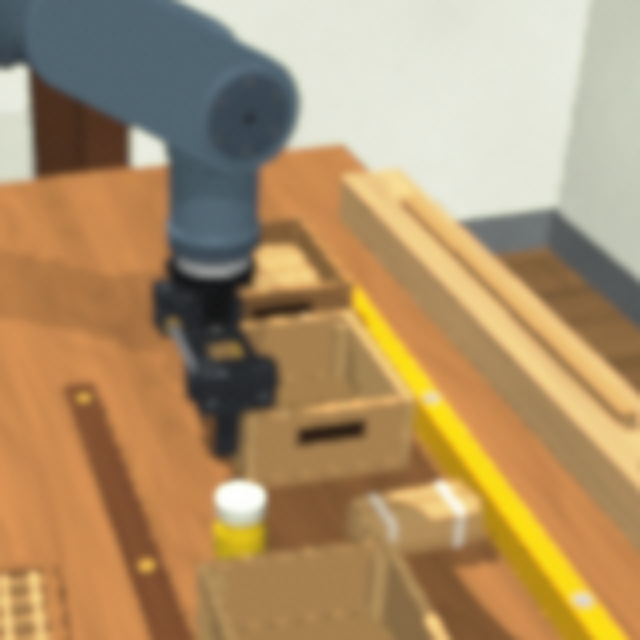

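View pics/w31.png

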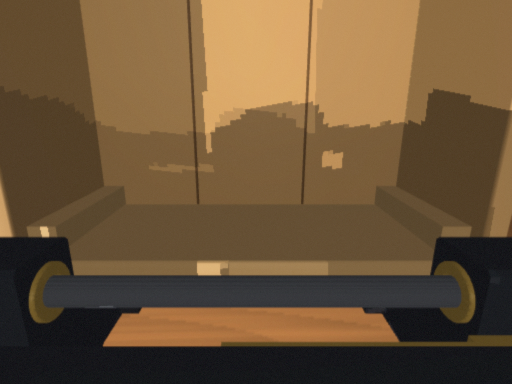

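View pics/t31c.png

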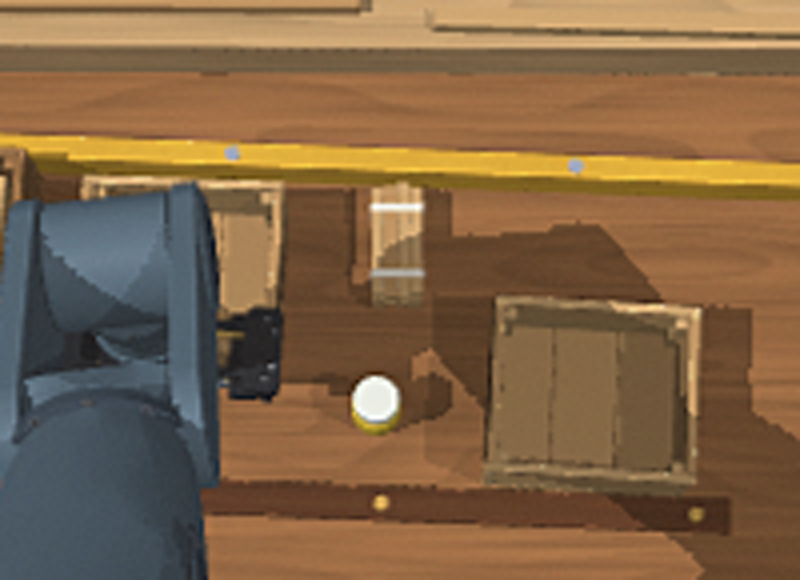

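{"name": "carry_out", "arguments": {"offset": [[0,0,-4],[0,0,-4],[0,0,-4],[0,0,-4],[0,0,-3]], "twist": [0,0,0,0,0], "jaw": [1,1,1,1,1]}}

```text
t: 39.3
tcp_pos: [647.4, 192.2, 17.6]
ee_rot: [-0.012, 0.707, -0.012, -0.707]
contact_force: [-3.7, 0.8, 2.4]
gripper_width: 1.001
```

{"name": "carry_out", "arguments": {"offset": [[0,0,-1.5],[0,0,-1.5],[0,0,-1.5],[0,0,-1],[0,0,0]], "twist": [0,0,0,0,0], "jaw": [1,1,1,1,1]}}

```text
t: 39.8
tcp_pos: [652.8, 192.0, 17.5]
ee_rot: [-0.012, 0.707, -0.012, -0.707]
contact_force: [-1.9, -0.1, 1.1]
gripper_width: 1.001
```

{"name": "carry_out", "arguments": {"offset": [[0,0,-1],[0,0,-1],[0,0,-1],[0,0,-1],[0,0,0]], "twist": [0,0,0,0,0], "jaw": [1,1,1,1,1]}}

```text
t: 40.3
tcp_pos: [655.3, 192.0, 17.4]
ee_rot: [0.012, -0.706, 0.012, 0.708]
contact_force: [-7.7, -0.7, 4.7]
gripper_width: 1.001
```

```bash
python3 - <<'E'
from h import *
s=manip.state(); print(s["t"],s["tcp_pos"],s["contact_force"])
shot("side","s32"); crop("s32",260,90,360,190,6,"s32c"); shot("top","t32"); crop("t32",165,90,265,190,6,"t32c")
E
```

```text
40.3 [655.26027488 191.96065577  17.42559359] [-7.70197829 -0.73636954  4.66947664]
```

View pics/s32c.png

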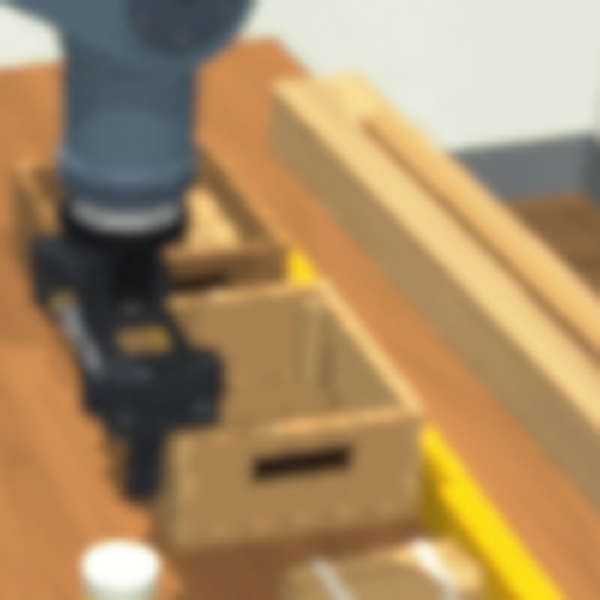

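View pics/t32c.png

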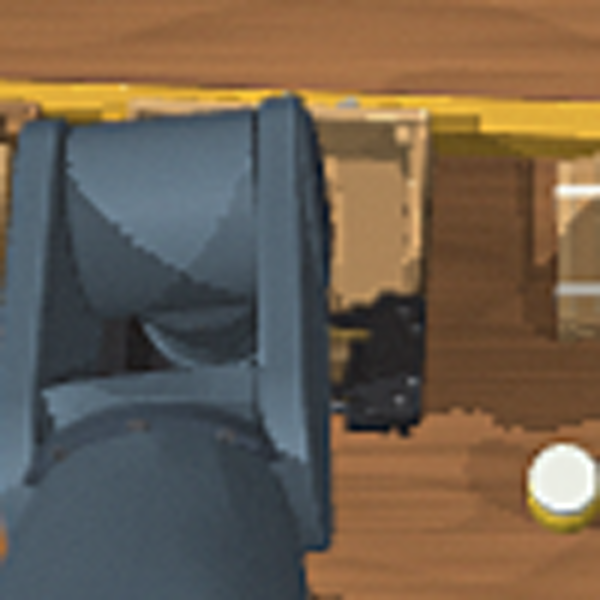

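{"name": "carry_out", "arguments": {"offset": [[0,0,-1],[0,0,-1],[0,0,-0.5],[0,0,0],[0,0,0]], "twist": [0,0,0,0,0], "jaw": [1,1,1,1,1]}}

```text
t: 40.9
tcp_pos: [655.1, 191.9, 17.4]
ee_rot: [0.012, -0.704, 0.012, 0.71]
contact_force: [-21.2, -1.4, 15.5]
gripper_width: 0.999
```

```bash
python3 - <<'E'
from h import *
s=manip.state(); print(s["t"],s["tcp_pos"],s["contact_force"],s["wrist_torque"])
E
```

```text
40.9 [655.05122349 191.94840386  17.40399611] [-21.20950758  -1.44247553  15.46490864] [-0.31904189  2.45784082 -0.30847776]
```

The force is 21 N with no further travel, so the crate is seated on the rail. I'll release slowly and retreat.

{"name": "carry_out", "arguments": {"offset": [[0,0,2],[0,0,2],[0,0,3],[0,0,8],[0,0,12]], "twist": [0,0,0,0,0], "jaw": [1,1,1,1,1]}}

```text
t: 41.4
tcp_pos: [632.4, 192.6, 17.6]
ee_rot: [-0.012, 0.708, -0.012, -0.706]
contact_force: [-0.9, 0.2, -0.1]
gripper_width: 1.0
```

{"name": "carry_out", "arguments": {"offset": [[0,0,10],[-20,0,10],[-45,0,0],[-45,0,0],[-45,0,0]], "twist": [0,0,0,0,0], "jaw": [1,1,1,1,1]}}

```text
t: 41.9
tcp_pos: [611.4, 193.4, 174.0]
ee_rot: [0.012, -0.707, 0.012, 0.707]
contact_force: [1.1, 0.1, 0.3]
gripper_width: 0.999
```

{"name": "carry_out", "arguments": {"offset": [[-30,0,40],[0,0,45],[0,0,45],[0,0,45],[0,0,40]], "twist": [0,0,0,0,0], "jaw": [1,1,1,1,1]}}

```text
t: 42.4
tcp_pos: [394.8, 200.7, 202.2]
ee_rot: [-0.012, 0.707, -0.012, -0.707]
contact_force: [0.3, -0.2, 0.3]
gripper_width: 1.0
```

```bash
python3 - <<'E'
from h import *
s=manip.state(); print(s["t"],s["tcp_pos"],s["contact_force"])
shot("side","s33"); crop("s33",220,80,370,270,3.1,"s33c"); shot("top","t33"); crop("t33",165,90,365,215,4,"t33c"); shot("wrist","w33")
E
```

```text
42.4 [394.7786814  200.71709914 202.24847978] [ 0.3106291  -0.15873811  0.27800087]
```

View pics/s33c.png

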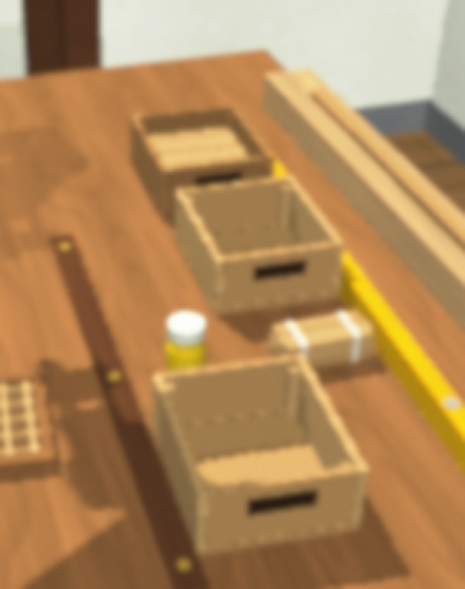

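View pics/t33c.png

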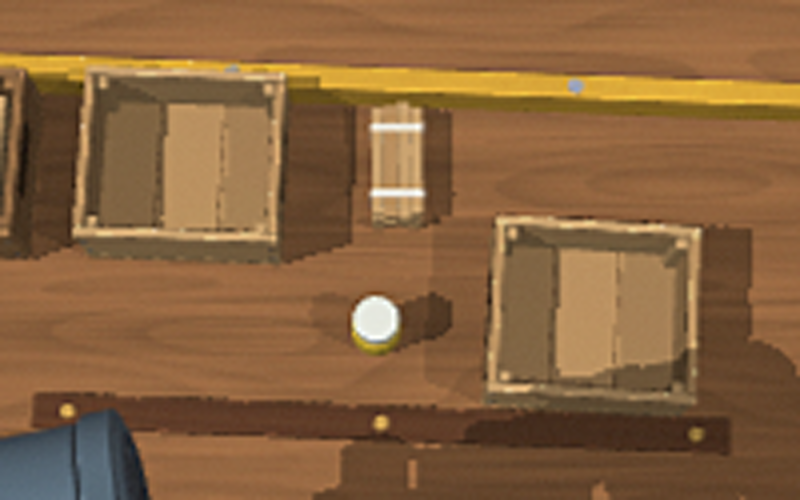

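View pics/w33.png

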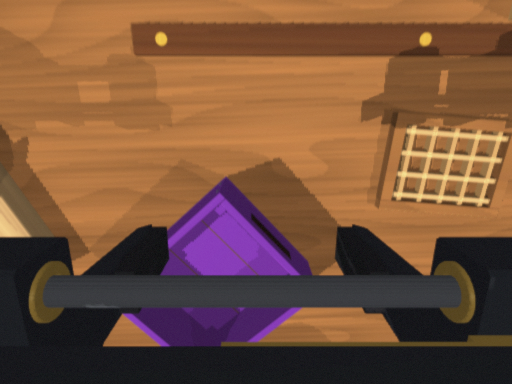

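```bash
python3 - <<'E'
from h import *
c=np.load("pics/t33.npz")
f=lambda x,y,z:bp(c,165+(x+.5)/4-.5,90+(y+.5)/4-.5,z)
for nm,P in dict(L=[(74,236),(277,242),(88,68),(286,74)],R=[(486,396),(697,404),(496,217),(702,229)]).items():
    Q=np.array([f(x,y,72) for x,y in P]); print(nm,Q[:,:2].round(1).tolist(),"mean",Q.mean(0).round(1)," yaw",[round(float(np.degrees(np.arctan2(-(b-a)[0],(b-a)[1]))),2) for a,b in((Q[1],Q[0]),(Q[3],Q[2]))],[round(float(np.degrees(np.arctan2((b-a)[1],(b-a)[0]))),2) for a,b in((Q[0],Q[2]),(Q[1],Q[3]))])
r=[f(x,y,38) for x,y in [(300,89),(575,97),(795,104)]]; print(np.round(r,1).tolist())
crop("t33",180,95,245,160,9,"t33L"); crop("s33",270,110,345,190,8,"s33L")
E
```

```text
L [[668.2, 275.9], [663.8, 106.8], [816.3, 270.2], [811.5, 101.8]] mean [739.9 188.7  72. ]  yaw [-1.51, -1.61] [-2.2, -1.96]
R [[534.5, -65.9], [528.7, -237.6], [686.1, -75.4], [676.5, -246.7]] mean [ 606.4 -156.4   72. ]  yaw [-1.95, -3.23] [-3.59, -3.51]
[[811.9, 91.8, 38.0], [805.5, -147.8, 38.0], [799.8, -338.9, 38.0]]
```

View pics/t33L.png

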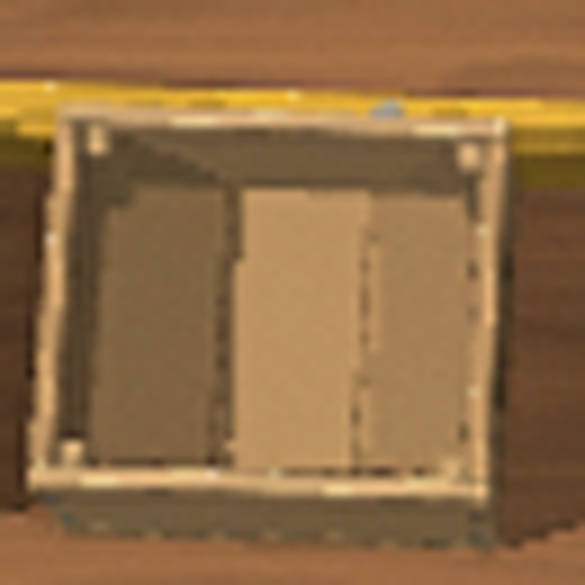

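View pics/s33L.png

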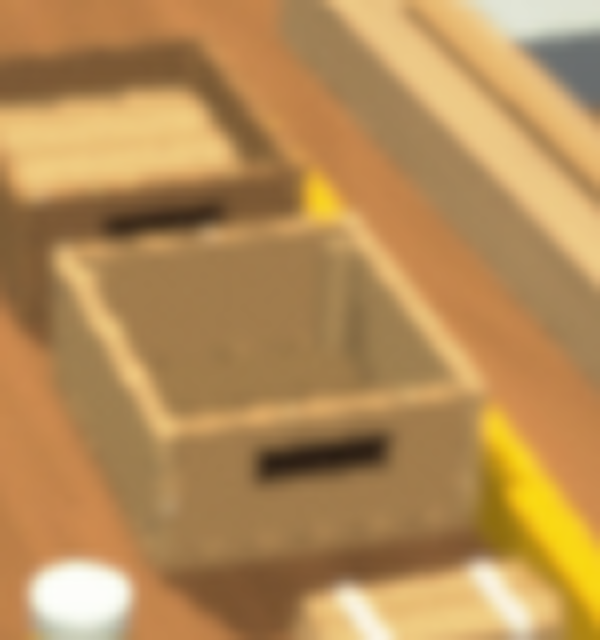

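```bash
python3 - <<'E'
from h import *
c=np.load("pics/w24.npz"); X,Y=544.3,-154.3; ps=np.radians(-6.4)
ex=np.array([np.cos(ps),np.sin(ps),0]);ey=np.array([-np.sin(ps),np.cos(ps),0])
for td in(68,69,70):
    t=np.radians(td); P=lambda b,y:np.array([X,Y,0])+ex*b*np.cos(t)+ey*y+np.array([0,0,b*np.sin(t)])
    row=lambda b,u:(lambda q:np.interp(u,q[:,0],q[:,1]))(pj(c,[P(b,y) for y in np.linspace(85,-85,60)]))
    ph=np.linspace(0,2*np.pi,60); d=pj(c,[P(75+55*np.cos(a),55*np.sin(a)) for a in ph])
    print(td,"rows at col 96: toe,b130,b75,b20,heel",[round(float(row(b,96)),1) for b in(150,130,75,20,0)],"disc cols",d[:,0].min().round(),d[:,0].max().round())
E
```

```text
68 rows at col 96: toe,b130,b75,b20,heel [153.4, 151.0, 146.5, 143.6, 142.8] disc cols 28.0 156.0
69 rows at col 96: toe,b130,b75,b20,heel [160.2, 156.3, 148.9, 144.1, 142.8] disc cols 26.0 155.0
70 rows at col 96: toe,b130,b75,b20,heel [167.1, 161.7, 151.3, 144.6, 142.8] disc cols 24.0 153.0
```

The projection confirms it: the stamp would have filled most of that sliver over columns 28–156, and none of it was red. The left crate is flush on the rail, with far wall and rail face both at x≈812 and yaw about −1.6° for both. I'm handing in.

```bash
python3 - <<'E'
from h import *
s=manip.state(); print(s["t"],s["tcp_pos"],s["contact_force"]); print(manip.close_job())
E
```

```text
42.55 [395.27612188 201.00717657 202.521074  ] [ 0.62296479  0.29369902 -0.47899483]
the job is handed in; nothing more can be done
None
```

The job is handed in at 42.6 s. The left-hand crate was pushed to the yellow rail as the stamped one, and the right-hand crate is left at the stop. I never saw the stamp itself; I chose the left crate by finding the right one plain.

- **The two looks:** I tipped the left crate first, then the right. Each was drawn by the inside of its near wall with one fingertip, the open jaw straddling the wall. They reached about 61° and 59°, were held for more than a second, and were let down gently until flat.
- **Departure from your method:** None of the three cameras can see the underside during those looks. I therefore tipped the right crate once more on the same near edge, pushing low on its far wall, to get a grazing wrist-camera view. It went to about 68–69°, above the 60° you asked for, and yawed by up to about 7° while tipped.
- **What the extra view showed:** The view was a strip of underside 4–5 px thick, uniformly shaded wood with no red. The stamp would have filled most of that strip.
- **The push:** I pushed the left crate with two fingertips until it met the rail (21 N, no further travel). It is flat and flush, with far wall and rail face both at x ≈ 812 mm and both turned about −1.6°.
- **Right crate:** It ended flat and touching the stop, about 3 mm left of where it started. My corner readings put it about 1° out of parallel with the stop, much as they did at the start.
- **Other objects:** The jar and strip bundle have not moved in the last pictures. The robot touches nothing.

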